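# Find the marked modules, load the tray and press its cover home

## Task

Turn over every grey potted module on the bench so that its underside is up: put each one that has a metal cross on its underside into the grey tray, flat and cross up, and leave the others lying underside up on the bench. Then put the cover plate over the tray's four standoffs and press it down evenly until it is fully home and all four have clicked through. Leave the tools and the tape on the bench where they lie.

Things in the scene. Friction and masses are not known exactly. Their poses are not given: they have to be found in the camera images.
- module_a_c (a point): look-alike potted module: grey square block 34 x 34 mm, 24 mm thick, about 60 g. This point is its centre. z points out of its top face (dark plate, four screw heads), x and y are square to its sides. Starts top up on the worktop. MARKED: a metal-coloured cross, 24 mm across, in the recess of its underside.
- module_b_c (a point): look-alike potted module: grey square block 34 x 34 mm, 24 mm thick, about 60 g. This point is its centre. z points out of its top face (dark plate, four screw heads), x and y are square to its sides. Starts top up on the worktop. Absent in some runs. MARKED: a metal-coloured cross, 24 mm across, in the recess of its underside.
- module_c_c (a point): look-alike potted module: grey square block 34 x 34 mm, 24 mm thick, about 60 g. This point is its centre. z points out of its top face (dark plate, four screw heads), x and y are square to its sides. Starts top up on the worktop. Not marked: the recess of its underside is empty.
- module_d_c (a point): look-alike potted module: grey square block 34 x 34 mm, 24 mm thick, about 60 g. This point is its centre. z points out of its top face (dark plate, four screw heads), x and y are square to its sides. Starts top up on the worktop. Absent in some runs. Not marked: the recess of its underside is empty.
- housing: grey open tray, fixed to the worktop, 150 (its x) x 130 (its y) mm; origin at the centre of its underside, on the worktop. Inner floor 6 mm up, 144 x 124 mm; rim 15 mm up. White snap standoffs at x = +-50, y = +-42 mm. Two modules fit side by side between them under the cover, 22 mm either side of the centre along y. Its place and turn vary.
- post_0 (a point): shoulder of the standoff at x = -50, y = -42 mm of the tray, 38 mm above the worktop; the cover comes to rest on the four shoulders. Below: column 16 mm thick. Above: post 7 mm thick, tapering from 52 mm to a 2 mm point at 62 mm height. One sprung barb on its outer side (away from the tray's x axis) stands 4 mm out at 43 mm height and slopes back to the post at 53 mm.
- post_1 (a point): shoulder of the like standoff at x = -50, y = +42 mm of the tray
- post_2 (a point): shoulder of the like standoff at x = +50, y = -42 mm of the tray
- post_3 (a point): shoulder of the like standoff at x = +50, y = +42 mm of the tray
- cover_grip (a point): aluminium cover plate 130 (its x) x 110 (its y) x 4 mm, about 140 g, loose on the worktop, with four 10 mm square holes at x = +-50, y = +-42 mm and a black grip rib on top: 50 mm along x, 12 mm thick along y, 22 mm high. This point is the centre of the rib, 15 mm above the plate's underside (53 mm above the worktop when home); z is up. It fits either way round (half a turn).
- snap_0 (a joint): sprung barb of the standoff at x = -50, y = -42 mm of the housing, in m: 0 = sprung out, up to 0.006 pushed in. The plate pushes it in 2.5 mm or so as it passes; it springs out again over the plate (the click). Takes about 3 to 4 N of downward push for each standoff.
- snap_1 (a joint): sprung barb of the standoff at x = -50, y = +42 mm of the housing, in m: 0 = sprung out, up to 0.006 pushed in. The plate pushes it in 2.5 mm or so as it passes; it springs out again over the plate (the click). Takes about 3 to 4 N of downward push for each standoff.
- snap_2 (a joint): sprung barb of the standoff at x = +50, y = -42 mm of the housing, in m: 0 = sprung out, up to 0.006 pushed in. The plate pushes it in 2.5 mm or so as it passes; it springs out again over the plate (the click). Takes about 3 to 4 N of downward push for each standoff.
- snap_3 (a joint): sprung barb of the standoff at x = +50, y = +42 mm of the housing, in m: 0 = sprung out, up to 0.006 pushed in. The plate pushes it in 2.5 mm or so as it passes; it springs out again over the plate (the click). Takes about 3 to 4 N of downward push for each standoff.
- case_corner (a point): foot of the nearest corner of an open instrument case, fixed, 165 mm high, to be kept clear of: the case reaches from here 0.22 m in +x and all the way to the left. Beyond x = 0.76 m wall shelves hang 0.26 m and more above the bench
- side_cutters: side cutters 58 x 129 x 13 mm, lying beyond the tray; bystander. Origin at the underside's centre
- driver_cross: cross-head screwdriver 26 x 159 x 30 mm, lying near the bench's front edge; bystander. Origin at the underside's centre
- blue_tape: roll of blue tape 68 mm across, 19 mm high, lying at the back right; bystander. Origin at the underside's centre

How it is judged:
By the outcome, as a careful person would: the job done as asked, in the order asked, and still so for the second after the job is handed in, with the robot touching nothing.
Of module_b, module_d only 1 to 2 are there at a start; the rules pass over those that are not, and their reading is None.
At some moment in a run one of module_a, module_c, module_d, cover may be knocked a few centimetres aside while the robot is not near it.
Once in a run the grip may slacken for a moment while it holds something.
It also fails if it takes over 210 s, if anything falls off the work surface, if the arm or the gripper's body presses on something with over 40 N, if the wrist force passes 120 N, or if a joint passes its speed limit or range.

## Robot

A 6-joint arm with a two-finger parallel gripper is mounted at the origin on a cart in front of the work surface, level with it; the furniture and walls round the work are solid. World frame = base frame: x ahead of the robot, y to its left, z up, the work surface at z = 0. Lengths are in m, angles in rad, forces in N, time in s.
With the tool pointing down it reaches from about 0.35 to 0.775 m from the base axis. Payload 5.5 kg.
Tool frame: the origin (TCP) lies midway between the tips of the shut fingers; the grasp point (between the pads) lies 19 mm behind it; z points along the fingers, y is the line along which they close (so a half turn about z gives the same grasp; the last joint's range is limited). The gripper opens to 85 mm and grips with 20 to 120 N. Pads are 22 mm wide; open, the fingers measure 114 mm over their backs; the gripper's body (76 mm by 85 mm) begins 54 mm behind the grasp point. The pads swing forward as they close: fully open they stand 13 mm farther back than shut.
Start: joints at [1.194, 0.313, 0.046, 1.304, 0, 1.431], TCP at [0.135, 0.559, 0.231] pointing down, gripper open.
Joint ranges: [-2.76, 2.76], [-0.86, 1.69], [-1.03, 1.26], [-2.2, 2.34], [-1.47, 1.5], [-3.14, 3.14]. Speed limits (rad/s): [2.57, 2.57, 3.14, 3.14, 3.14, 3.14].

## Interface

Orientations are given as a unit quaternion [w, x, y, z].
In Python, from workcell import telemetry, imaging, env gives the robot as it stands. The module is installed in compiled form; this text tells all that it offers.
- The arm moves only by the tool step_arm, never from a script. Its argument "moves" is a list of rows, each a list of 3 entries, a list of its own where there are three numbers: the shift along the tool's x, y, z in mm, then the turn, a rotation vector about the tool's x, y, z in rad, then the finger opening in mm, from 0 to 85.4. A call has 1 to 8 rows; each row is the pose to reach, as a shift and turn from the pose commanded when the call began, along the tool's axes at that moment; what a row does not reach only later rows make up. A row lasts 1/12 s, in which the tool goes at most 41.7 mm and 7.16 degrees, less where a joint would pass 70% of its speed; a pose out of reach is approached as far as the arm can. A call with a gripper value outside its range is refused whole. The fingers move at their own pace and stop on an object; "grip_force" is the grip in N (left out, the last holds). Time passes only in rows, so rows that repeat a pose let the fingers close. It gives the time, the measured TCP pose, the force, the opening and the grip force at its end, in the units of the state.
- telemetry.get_state(): the state, without advancing time (a new reading comes with each control period).
- imaging.read_camera(name): name is "scene" or "top"; returns the picture (480x640x3 uint8, red, green, blue); there is no depth.
- imaging.camera_params(name): a dict with "camera_matrix" (3x3 intrinsics, pixels), "pose" (4x4, takes a point from camera to world coordinates). Camera axes: x right, y up, looking along -z (the intrinsics and any distortion apply to the point x, -y, -z); pixel columns grow to the right and rows downward; lengths in m; the calibration is good to about 2 mm. A picture is of the moment at which its call begins. camera_params takes no time and is no camera call.
- env.hand_in(): hands the job in; it is judged then, once.
The state is a dict: "clock": time; "joint_pos": joint angles; "qvel": joint speeds; "tau": joint torques, N m; "tcp_pos": TCP position; "orientation": TCP orientation; "wrist_force": force on the tool from outside, world axes, zero at the start; "ft_torque": the same for the moment, N m; "finger_gap": finger opening in m; "grip_force": force on a finger pad.
Only numpy, scipy, OpenCV 4.12 (cv2) and the standard library are available. Lean on these libraries where they do the work, as an engineer would, in place of code of your own. Each camera call takes 0.05 s, during which the arm holds its last target. There are 200 camera calls.

## Working session

There is one attempt and no reset: what is moved stays moved. The work goes in short steps, Python scripts to look and compute and a tool call to move; the robot and the scene stay as the last step left them, time stands still between calls to the robot, and variables do not carry over. Pictures are saved under pics/ and viewed, at most 14 in all, crops included, and the job is handed in when it is done.

Besides the shell and the picture viewer there is one more tool, called after "Call:" by a JSON object that holds its "fn" and its "kwargs", one argument or row to a line. step_arm: Moves the arm, as the interface text tells. Its arguments: {"type":"object","properties":{"moves":{"type":"array"},"grip_force":{"type":"number"}},"required":["moves"]}

```bash
mkdir -p pics; python3 - <<'E'
from workcell import telemetry, imaging
import cv2
s=telemetry.get_state()
for k in s: print(k,s[k])
for n in ("scene","top"):
    im=imaging.read_camera(n); cv2.imwrite(f"pics/{n}0.png",im[:,:,::-1])
    p=imaging.camera_params(n)
    for k in p: print(n,k,p[k])
E
```

```text
clock 0.0
joint_pos [1.19440317e+00 3.14018204e-01 4.49350798e-02 1.30362020e+00
 2.18711568e-05 1.43122007e+00]
qvel [-0.00044615  0.00011997  0.00060894  0.00063186  0.002315    0.00070356]
tau [-1.04271923e-03 -4.80623889e+01  2.98537338e+01  1.95619423e-02
 -2.06493219e-04  1.44555983e-06]
tcp_pos [0.13468951 0.55844643 0.23038082]
orientation [-2.53842261e-04  1.18131907e-01  9.92997454e-01 -9.19154100e-04]
wrist_force [-0.24413758 -0.86752555 -0.62611503]
ft_torque [ 0.03717616 -0.02673196 -0.04451361]
grip_force 0.0
finger_gap 0.08531716781694865
scene camera_matrix [[504.56387743   0.         320.29441397]
 [  0.         504.56387743 230.84289493]
 [  0.           0.           1.        ]]
scene pose [[ 0.83405289  0.40809105 -0.37123775  0.14918275]
 [-0.55136469  0.63951534 -0.53573978 -0.55736638]
 [ 0.01878162  0.6515227   0.75839661  0.85555919]
 [ 0.          0.          0.          1.        ]]
top camera_matrix [[617.54839885   0.         314.69047516]
 [  0.         617.54839885 241.35804855]
 [  0.           0.           1.        ]]
top pose [[ 0.0205044   0.99156842 -0.12795168  0.35657653]
 [-0.99976935  0.02115307  0.00371273 -0.02308205]
 [ 0.006388    0.12784605  0.99177345  1.36470256]
 [ 0.          0.          0.          1.        ]]
```

View pics/scene0.png

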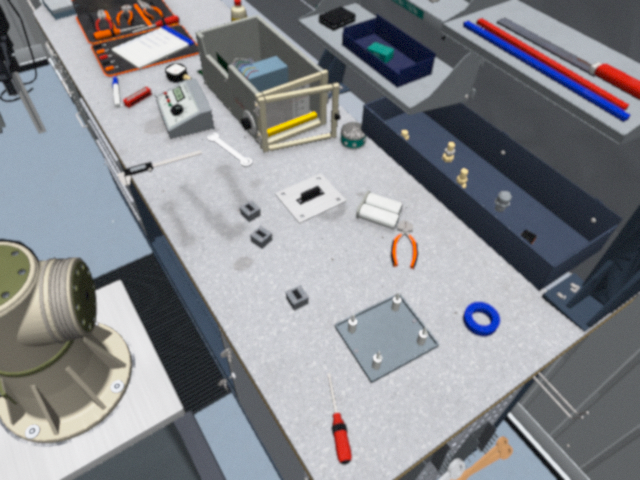

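View pics/top0.png

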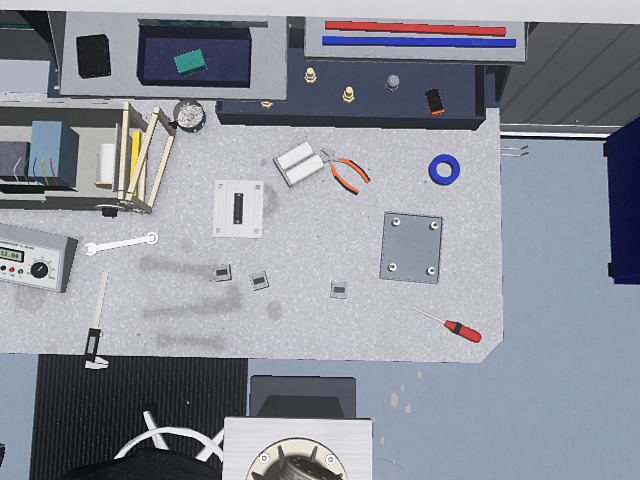

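```bash
cat > h.py <<'E'
import numpy as np, cv2
from scipy.spatial.transform import Rotation as R
from workcell import telemetry, imaging
P={n:imaging.camera_params(n) for n in ("scene","top")}
def ray(n,u,v):
    K=P[n]["camera_matrix"];T=P[n]["pose"]
    d=np.array([(u-K[0,2])/K[0,0],-(v-K[1,2])/K[1,1],-1.0])
    return T[:3,3],T[:3,:3]@d
def plane(n,u,v,z):
    o,d=ray(n,u,v); return o+d*(z-o[2])/d[2]
def proj(n,p):
    K=P[n]["camera_matrix"];T=P[n]["pose"]
    q=T[:3,:3].T@(np.array(p,float)-T[:3,3]); return np.array([K[0,2]+K[0,0]*q[0]/-q[2],K[1,2]-K[1,1]*q[1]/-q[2]])
def tri(uv_s,uv_t):
    o1,d1=ray("scene",*uv_s);o2,d2=ray("top",*uv_t)
    ab=np.linalg.lstsq(np.c_[d1,-d2],o2-o1,rcond=None)[0]
    a,b=o1+d1*ab[0],o2+d2*ab[1]; return (a+b)/2,np.linalg.norm(a-b)
def cam(n): return imaging.read_camera(n)[:,:,::-1].copy()
def crop(im,x0,y0,x1,y1,k,f): cv2.imwrite("pics/"+f,cv2.resize(im[y0:y1,x0:x1],None,fx=k,fy=k,interpolation=cv2.INTER_CUBIC))
E
python3 - <<'E'
from h import *
t=cv2.imread("pics/top0.png");s=cv2.imread("pics/scene0.png")
a=cv2.resize(t[172:302,195:460],None,fx=3,fy=3,interpolation=2)
b=cv2.resize(s[170:390,230:450],(400,400),interpolation=2)
cv2.imwrite("pics/t1.png",a)
crop(s,225,165,450,395,2.6,"s1.png")
for n,im in(("top",t),("scene",s)):
    hsv=cv2.cvtColor(im,cv2.COLOR_BGR2HSV); g=hsv[:,:,2]
    m=((g<135)&(hsv[:,:,1]<60)).astype(np.uint8)
    k,l,st,c=cv2.connectedComponentsWithStats(m)
    for i in range(1,k):
        if 40<st[i,4]<8000: print(n,st[i],c[i].round(1),plane(n,*c[i],.012)[:2].round(3))
E
```

```text
top [  0  10  34  16 326] [11.7 17.3] [1.038 0.682]
top [ 42  11  24  83 754] [57.6 37.5] [0.991 0.573]
top [137  19  24   6 127] [148.6  21.5] [1.035 0.366]
top [223  21  45   7 217] [248.2  23.6] [1.035 0.136]
top [   0   28   54   33 1461] [23.3 45.1] [0.971 0.65 ]
top [  76   34   35   45 1367] [92.9 56.1] [0.948 0.489]
top [385  76  14  16  91] [389.9  85.7] [ 0.893 -0.193]
top [425  88  18  24 255] [434.   98.9] [ 0.864 -0.293]
top [500 125 121   9 778] [557.9 128.9] [ 0.8   -0.574]
top [500 135 103   6 275] [549.3 137.9] [ 0.779 -0.554]
top [   0  141   31   41 1027] [ 12.9 159.9] [0.701 0.651]
top [603 142   4  15  44] [604.3 150.1] [ 0.753 -0.678]
top [273 159  21  29  48] [281.9 174.1] [0.681 0.048]
top [ 25 160  11  22  71] [ 28.4 173.2] [0.671 0.614]
top [334 177  23  19  47] [346.2 187.3] [ 0.654 -0.096]
top [  0 178  79  16 377] [ 43.5 188. ] [0.638 0.578]
top [233 193  10  31 256] [237.9 207.9] [0.602 0.144]
top [398 213  45  70 127] [431.6 236.9] [ 0.547 -0.287]
top [ 59 237  19  56 471] [ 67.9 261.7] [0.475 0.512]
top [  0 247  24  16 107] [ 13.7 255.1] [0.487 0.632]
[... 1846 characters left out ...]
441 0.088]
scene [520 230  18  15 127] [528.8 236.2] [ 0.942 -0.222]
scene [  0 239  41  29 164] [ 23.5 248.9] [0.007 0.334]
scene [ 48 258  24   8  71] [ 58.9 260.3] [0.061 0.263]
scene [292 289  11  11  77] [296.7 293.9] [ 0.431 -0.074]
scene [  2 292   8   7  44] [  5.4 294.9] [-0.05   0.233]
scene [286 295  22  15 137] [296.8 302.8] [ 0.421 -0.092]
scene [357 299  34  17  58] [373.4 306.8] [ 0.542 -0.181]
scene [402 299  22  30  70] [412.5 313.4] [ 0.597 -0.234]
scene [336 327  44  56 115] [356.3 357.8] [ 0.45 -0.25]
scene [392 347  43  24  59] [412.2 359.1] [ 0.534 -0.307]
scene [ 50 356  84  88 253] [102.  408.2] [ 0.036 -0.092]
scene [332 423  15  10  59] [338.3 427. ] [ 0.351 -0.334]
```

View pics/t1.png

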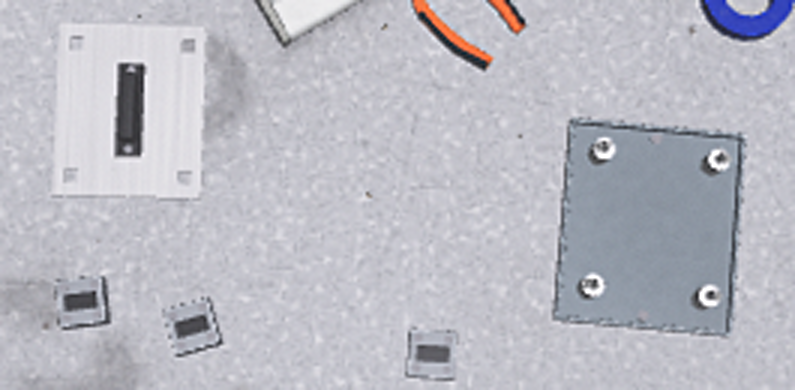

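View pics/s1.png

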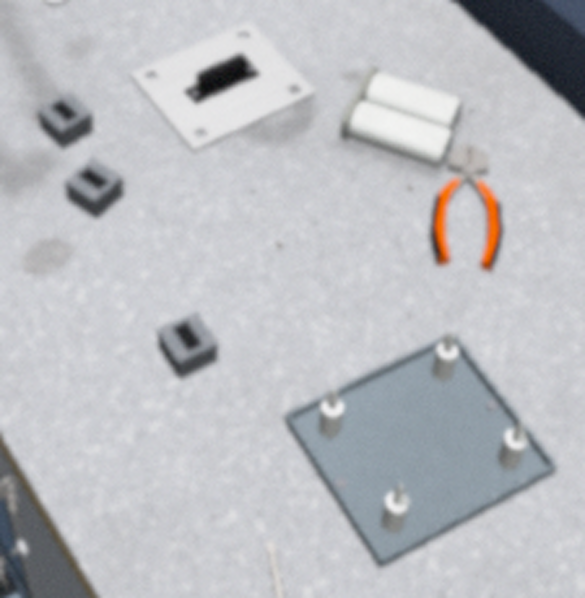

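```bash
cat >> h.py <<'E'
def dark(n,im,c,r=14,thr=112,up=6):
    x0,y0=int(c[0])-r,int(c[1])-r
    g=cv2.resize(cv2.cvtColor(im,cv2.COLOR_BGR2GRAY)[y0:y0+2*r,x0:x0+2*r],None,fx=up,fy=up,interpolation=cv2.INTER_CUBIC)
    k,l,st,cc=cv2.connectedComponentsWithStats((g<thr).astype(np.uint8))
    i=1+np.argmax(st[1:,4]) if k>1 else None
    if i is None: return None
    cs=cv2.findContours((l==i).astype(np.uint8),0,2)[0]; m=max(cs,key=cv2.contourArea)
    box=cv2.boxPoints(cv2.minAreaRect(m))
    f=lambda p:(np.array(p)+.5)/up-.5+[x0,y0]
    return f(cc[i]),np.array([f(b) for b in box]),st[i,4]/up**2
def yaw(n,box,z):
    w=np.array([plane(n,*b,z)[:2] for b in box]); e=w[1]-w[0];f=w[2]-w[1]
    if np.linalg.norm(f)>np.linalg.norm(e): e,f=f,e
    return np.degrees(np.arctan2(e[1],e[0]))%180, np.linalg.norm(e),np.linalg.norm(f)
E
python3 - <<'E'
from h import *
t=cv2.imread("pics/top0.png");s=cv2.imread("pics/scene0.png")
for i,(ct,cs) in enumerate((((221,272),(249,208)),((258,280),(261,234)),((339,289),(297,294)))):
  for thr in(85,100):
    a=dark("top",t,ct,10,thr); b=dark("scene",s,cs,7,70)
    print("M",i+1,thr,plane("top",*a[0],.024)[:2].round(4),a[2],np.round(yaw("top",a[1],.024),3), b and plane("scene",*b[0],.024)[:2].round(4),b and b[2])
a=dark("top",t,(238,208),22,90);b=dark("scene",s,(312,194),18,70)
print("rib top",plane("top",*a[0],.026)[:2].round(4),np.round(yaw("top",a[1],.026),3),plane("scene",*b[0],.026)[:2])
C=[(571,119),(743,133),(729,334),(553,322)]
W=[plane("top",195+(x+.5)/3-.5,172+(y+.5)/3-.5,.015)[:2] for x,y in C]; print("tray",np.round(W,4),np.mean(W,0))
C=[(288,416),(451,337),(553,466),(381,563)]
W=[plane("scene",225+x/2.6,165+y/2.6,.015)[:2] for x,y in C]; print("tray s",np.round(W,4),np.mean(W,0))
# posts: bright shoulders
C=[(601,150),(717,160),(709,297),(591,287)]
W=[plane("top",195+(x+.5)/3-.5,172+(y+.5)/3-.5,.038)[:2] for x,y in C]; print("posts",np.round(W,4),np.mean(W,0))
holes=[(76,44),(189,46),(184,177),(70,175)]
W=[plane("top",195+(x+.5)/3-.5,172+(y+.5)/3-.5,.004)[:2] for x,y in holes]; print("holes",np.round(W,4),np.mean(W,0))
hs=[(244,34),(294,89),(200,132),(152,74)]
W=[plane("scene",225+x/2.6,165+y/2.6,.004)[:2] for x,y in hs]; print("holes s",np.round(W,4),np.mean(W,0))
E
```

```text
M 1 85 [0.4585 0.1732] 46.52777777777778 [9.758e+01 2.200e-02 1.100e-02] [0.46   0.1749] 17.11111111111111
M 1 100 [0.4584 0.1732] 52.388888888888886 [9.9385e+01 2.3000e-02 1.2000e-02] [0.46   0.1749] 17.11111111111111
M 2 85 [0.442 0.092] 44.44444444444444 [1.07213e+02 2.20000e-02 1.00000e-02] [0.4437 0.0937] 19.944444444444443
M 2 100 [0.4419 0.0921] 50.888888888888886 [1.07048e+02 2.30000e-02 1.10000e-02] [0.4437 0.0937] 19.944444444444443
M 3 85 [ 0.4299 -0.0749] 2.388888888888889 [9.1195e+01 6.0000e-03 2.0000e-03] [ 0.4272 -0.0811] 32.80555555555556
M 3 100 [ 0.4259 -0.0826] 43.583333333333336 [8.6963e+01 2.2000e-02 1.0000e-02] [ 0.4272 -0.0811] 32.80555555555556
rib top [0.5996 0.1424] [1.79572e+02 6.80000e-02 1.80000e-02] [0.59706838 0.13437978]
tray [[ 0.6012 -0.1828]
 [ 0.5935 -0.3101]
 [ 0.4446 -0.299 ]
 [ 0.4507 -0.1705]] [ 0.52248904 -0.24058143]
tray s [[ 0.4557 -0.1755]
 [ 0.5995 -0.1867]
 [ 0.5913 -0.3112]
 [ 0.4444 -0.3022]] [ 0.52272532 -0.24388458]
posts [[ 0.5747 -0.202 ]
 [ 0.5691 -0.2862]
 [ 0.4694 -0.28  ]
 [ 0.4748 -0.1951]] [ 0.52201143 -0.24082655]
holes [[0.6521 0.1869]
 [0.6525 0.1024]
 [0.5533 0.1029]
 [0.553  0.1874]] [0.60272936 0.14490624]
holes s [[0.6568 0.188 ]
 [0.6554 0.1035]
 [0.5557 0.1046]
 [0.5568 0.1887]] [0.6061873  0.14618716]
```

```bash
cat >> h.py <<'E'
# orientation: tool y (closing line) at world angle psi deg, leaning tau deg about it (tau>0: body on the -b side)
def ori(psi,tau):
    p=np.radians(psi);a=np.array([np.cos(p),np.sin(p),0]);b=np.array([-a[1],a[0],0])
    z=R.from_rotvec(np.radians(tau)*a).apply([0,0,-1.]); return R.from_matrix(np.c_[np.cross(a,z),a,z])
def bvec(psi): return np.array([-np.sin(np.radians(psi)),np.cos(np.radians(psi)),0])
# tcp so that pad corner A (lowest, tau=+45) is at (b,z) from module centre c
def tcpA(c,psi,Ab,Az,tau=45,delta=.003):
    r=ori(psi,tau); A=np.array(c)+Ab*bvec(psi)+[0,0,Az]
    return A+r.apply([.011*np.sign(tau),0,delta]),r
def cur():
    s=telemetry.get_state(); q=s["orientation"]; return np.array(s["tcp_pos"]),R.from_quat([q[1],q[2],q[3],q[0]])
def plan(wps,start=None):
    p,r=start or cur()
    for tp,tr in wps:
        while True:
            rv=(r.inv()*tr).as_rotvec();d=tp-p
            f=min(1,np.radians(56)/max(np.linalg.norm(rv),1e-9),.31/max(np.linalg.norm(d),1e-9))
            n=max(np.linalg.norm(rv)*f/np.radians(7.1),np.linalg.norm(d)*f/.0405)
            sh=np.round(r.inv().apply(d*f)*1e3,1);tn=np.round(rv*f,3)
            print(f"n={int(np.ceil(n))+1}",sh.tolist(),tn.tolist())
            p=p+r.apply(sh/1e3);r=r*R.from_rotvec(tn)
            if f==1:break
    return p,r
E
python3 - <<'E'
from h import *
M3=[.4265,-.082,.012]
p,r=tcpA(M3,-3,-.001,.003)
up=lambda p,h:p+np.array([0,0,h])
plan([(np.array([.40,.25,.24]),ori(10,20)),(up(p,.1),r),(p,r)])
E
```

```text
n=9 [-251.5, -181.1, -7.0] [-0.155, 0.236, 0.874]
n=4 [-90.0, 25.1, -26.3] [-0.049, 0.074, 0.273]
n=9 [-308.9, -26.5, 1.5] [-0.11, 0.39, 0.173]
n=2 [-32.6, 3.7, -13.3] [-0.013, 0.044, 0.02]
n=4 [-70.7, 0.0, 70.8] [0.0, 0.0, -0.0]
```

Call:
{"fn": "step_arm", "kwargs": {
  "moves": [
    [[-100,-72,-3],[-0.06,0.09,0.35],50],
    [[-200,-144,-6],[-0.1,0.16,0.6],50],
    [[-251.5,-181.1,-7],[-0.14,0.21,0.8],50],
    [[-251.5,-181.1,-7],[-0.14,0.21,0.8],50],
    [[-251.5,-181.1,-7],[-0.14,0.21,0.8],50],
    [[-251.5,-181.1,-7],[-0.14,0.21,0.8],50],
    [[-251.5,-181.1,-7],[-0.14,0.21,0.8],50],
    [[-251.5,-181.1,-7],[-0.14,0.21,0.8],50]
  ],
  "grip_force": 40
}}

```text
clock: 0.77
tcp_pos: [0.3392, 0.3201, 0.238]
orientation: [-0.093, 0.497, 0.859, 0.08]
wrist_force: [0.9, -0.3, 0.4]
finger_gap: 0.0494
grip_force: 0.0
```

```bash
sed -i 's/A=np.array(c)+Ab\*bvec(psi)+\[0,0,Az\]/A=np.array([c[0],c[1],Az])+Ab*bvec(psi)/; s/np.radians(56)/np.radians(49)/; s/,\.31\/max/,.27\/max/' h.py
python3 - <<'E'
from h import *
print(cur()[0])
M3=[.4265,-.082,.012]
p,r=tcpA(M3,-3,-.001,.003)
up=lambda p,h:p+np.array([0,0,h])
plan([(up(p,.1),r),(p,r)])
E
```

```text
[0.33916581 0.32008778 0.23799627]
n=8 [-257.7, -78.6, 18.0] [-0.156, 0.33, 0.333]
n=5 [-147.0, 7.8, -42.0] [-0.088, 0.186, 0.189]
n=4 [-70.7, -0.0, 70.7] [-0.0, 0.0, 0.0]
```

Call:
{"fn": "step_arm", "kwargs": {
  "moves": [
    [[-257.7,-78.6,18],[-0.156,0.33,0.333],50],
    [[-257.7,-78.6,18],[-0.156,0.33,0.333],50],
    [[-257.7,-78.6,18],[-0.156,0.33,0.333],50],
    [[-257.7,-78.6,18],[-0.156,0.33,0.333],50],
    [[-257.7,-78.6,18],[-0.156,0.33,0.333],50],
    [[-257.7,-78.6,18],[-0.156,0.33,0.333],50],
    [[-257.7,-78.6,18],[-0.156,0.33,0.333],50],
    [[-257.7,-78.6,18],[-0.156,0.33,0.333],50]
  ]
}}

```text
clock: 1.43
tcp_pos: [0.3968, 0.0688, 0.1535]
orientation: [-0.206, 0.617, 0.73, 0.209]
wrist_force: [0.9, 0.2, 0.1]
finger_gap: 0.0501
grip_force: 0.0
```

Call:
{"fn": "step_arm", "kwargs": {
  "moves": [
    [[-147,7.8,-42],[-0.088,0.186,0.189],50],
    [[-147,7.8,-42],[-0.088,0.186,0.189],50],
    [[-147,7.8,-42],[-0.088,0.186,0.189],50],
    [[-147,7.8,-42],[-0.088,0.186,0.189],50],
    [[-147,7.8,-42],[-0.088,0.186,0.189],50],
    [[-147,7.8,-42],[-0.088,0.186,0.189],50],
    [[-147,7.8,-42],[-0.088,0.186,0.189],50]
  ]
}}

```text
clock: 2.02
tcp_pos: [0.4278, -0.0675, 0.1089]
orientation: [-0.265, 0.667, 0.639, 0.276]
wrist_force: [-0.9, 1.0, 0.1]
finger_gap: 0.0501
grip_force: 0.0
```

```bash
python3 - <<'E'
from h import *
print(cur()[0])
M3=[.4265,-.082,.012]
p,r=tcpA(M3,-3,-.001,.003)
print(p)
plan([(p,r)])
s=cam("scene");crop(s,200,180,420,345,3.6,"s2.png")
E
```

```text
[ 0.42775826 -0.06748758  0.10886772]
[ 0.42696576 -0.0731127   0.00865685]
n=4 [-74.9, -0.5, 66.8] [-0.007, -0.001, 0.006]
```

View pics/s2.png

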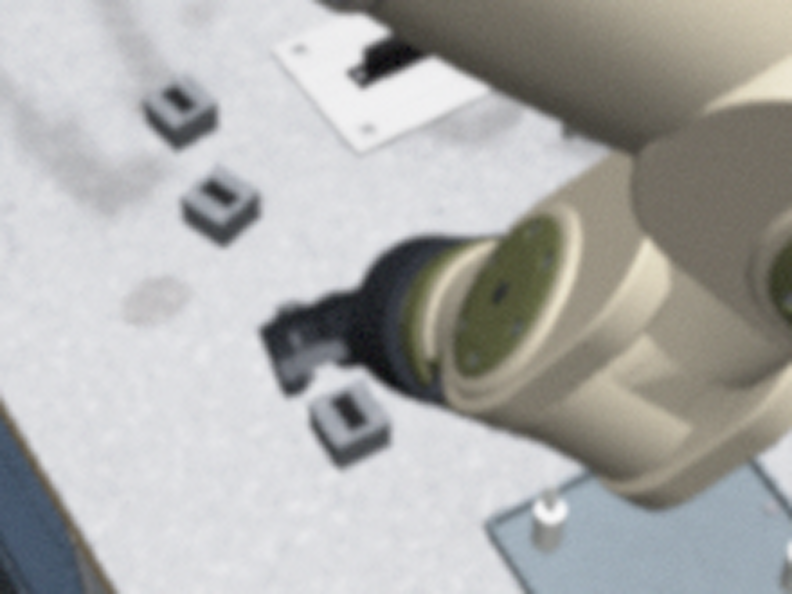

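```bash
python3 - <<'E'
from h import *
M2=[.443,.093,.012]
p,r=tcpA(M2,17,-.001,.003)
plan([(p+[0,0,.1],r),(p+[0,0,.02],r),(p,r)])
E
```

```text
n=6 [119.0, 5.5, 119.9] [0.24, -0.001, -0.24]
n=3 [-56.6, 0.1, 56.6] [-0.0, 0.0, -0.0]
n=2 [-14.1, -0.0, 14.1] [-0.0, 0.0, -0.0]
```

Call:
{"fn": "step_arm", "kwargs": {
  "moves": [
    [[119,5.5,119.9],[0.24,-0.001,-0.24],50],
    [[119,5.5,119.9],[0.24,-0.001,-0.24],50],
    [[119,5.5,119.9],[0.24,-0.001,-0.24],50],
    [[119,5.5,119.9],[0.24,-0.001,-0.24],50],
    [[119,5.5,119.9],[0.24,-0.001,-0.24],50],
    [[119,5.5,119.9],[0.24,-0.001,-0.24],50],
    [[119,5.5,119.9],[0.24,-0.001,-0.24],50],
    [[119,5.5,119.9],[0.24,-0.001,-0.24],50]
  ]
}}

```text
clock: 2.73
tcp_pos: [0.4409, 0.0999, 0.1087]
orientation: [-0.307, 0.55, 0.743, 0.228]
wrist_force: [-0.1, 0.5, 0.3]
finger_gap: 0.0496
grip_force: 0.0
```

```bash
python3 - <<'E'
from h import *
M2=[.443,.093,.012]
p,r=tcpA(M2,17,-.001,.003)
plan([(p+[0,0,.02],r),(p,r)])
s=cam("scene");t=cam("top")
a=cv2.resize(s[170:300,200:360],None,fx=2.5,fy=2.5);b=cv2.resize(t[180:310,200:360],None,fx=2.5,fy=2.5)
cv2.imwrite("pics/c3.png",np.hstack([a,b]))
E
```

```text
n=3 [-55.3, -0.0, 57.9] [0.001, 0.002, -0.0]
n=2 [-14.2, -0.0, 14.1] [0.0, -0.0, -0.0]
```

View pics/c3.png

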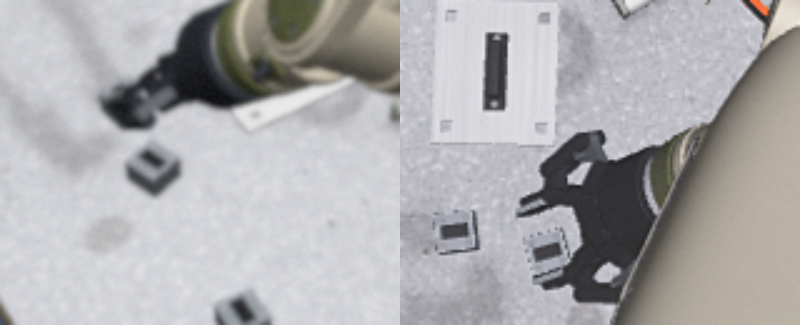

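Call:
{"fn": "step_arm", "kwargs": {
  "moves": [
    [[-27,0,28.5],[0,0.001,0],50],
    [[-55.3,0,57.9],[0.001,0.002,0],50],
    [[-62,0,65],[0.001,0.002,0],50],
    [[-69.5,0,72],[0.001,0.002,0],50],
    [[-69.5,0,72],[0.001,0.002,0],50],
    [[-69.5,0,72],[0.001,0.002,0],50]
  ]
}}

```text
clock: 3.33
tcp_pos: [0.4409, 0.1013, 0.0089]
orientation: [-0.308, 0.55, 0.742, 0.228]
wrist_force: [0.2, -0.8, 0.3]
finger_gap: 0.0502
grip_force: 0.0
```

Call:
{"fn": "step_arm", "kwargs": {
  "moves": [
    [[0,0,0],[0,0,0],30],
    [[0,0,0],[0,0,0],28],
    [[0,0,0],[0,0,0],28],
    [[0,0,0],[0,0,0],28],
    [[0,0,0],[0,0,0],28]
  ]
}}

```text
clock: 3.75
tcp_pos: [0.4416, 0.1013, 0.0095]
orientation: [-0.307, 0.55, 0.743, 0.228]
wrist_force: [-0.2, -4.1, 7.6]
finger_gap: 0.0331
grip_force: 40.5
```

```bash
python3 - <<'E'
from h import *
p0,r0=cur(); print(p0,telemetry.get_state()["joint_pos"])
M2=np.array([.443,.093,.012])
c=r0.inv().apply(M2-p0); print("c_tool",c, r0.as_matrix()[:,1:])
r1=ori(17,-45)
# stage1: lift, rotate in air, stand at (.45,.093,.017)
tgt=np.array([.45,.085,.0175])
plan([(p0+[0,0,.1],r0),(tgt+[0,0,.09]-r1.apply(c),r1),(tgt-r1.apply(c),r1)])
E
```

```text
[0.44161437 0.10128695 0.00951161] [-0.35602703  0.63158925 -0.35023876  1.1332805   0.59740133  0.74665585]
c_tool [-0.00413223 -0.00108867 -0.00765017] [[ 0.95649387 -0.20523286]
 [ 0.29174864  0.67645129]
 [ 0.00148417 -0.70731402]]
n=4 [70.7, 0.1, -70.7] [0.0, 0.0, 0.0]
n=8 [-11.9, 2.4, -3.9] [0.001, -0.855, -0.0]
n=7 [-9.0, 2.0, 5.3] [0.0, -0.716, -0.001]
n=4 [63.7, -0.0, 63.6] [0.001, 0.0, 0.0]
```

Call:
{"fn": "step_arm", "kwargs": {
  "moves": [
    [[10,0,-10],[0,0,0],28],
    [[40,0,-40],[0,0,0],28],
    [[70.7,0.1,-70.7],[0,0,0],28],
    [[70.7,0.1,-70.7],[0,0,0],28],
    [[70.7,0.1,-70.7],[0,0,0],28]
  ],
  "grip_force": 50
}}

```text
clock: 4.17
tcp_pos: [0.4424, 0.1012, 0.1106]
orientation: [-0.305, 0.549, 0.744, 0.228]
wrist_force: [0.6, -0.0, -0.7]
finger_gap: 0.0325
grip_force: 50.1
```

Call:
{"fn": "step_arm", "kwargs": {
  "moves": [
    [[-11.9,2.4,-3.9],[0.001,-0.855,0],28],
    [[-11.9,2.4,-3.9],[0.001,-0.855,0],28],
    [[-11.9,2.4,-3.9],[0.001,-0.855,0],28],
    [[-11.9,2.4,-3.9],[0.001,-0.855,0],28],
    [[-11.9,2.4,-3.9],[0.001,-0.855,0],28],
    [[-11.9,2.4,-3.9],[0.001,-0.855,0],28],
    [[-11.9,2.4,-3.9],[0.001,-0.855,0],28],
    [[-11.9,2.4,-3.9],[0.001,-0.855,0],28]
  ]
}}

```text
clock: 4.83
tcp_pos: [0.4443, 0.0944, 0.1021]
orientation: [0.028, 0.592, 0.805, -0.022]
wrist_force: [-0.6, -0.0, -0.6]
finger_gap: 0.0333
grip_force: 50.0
```

Call:
{"fn": "step_arm", "kwargs": {
  "moves": [
    [[-9,2,5.3],[0,-0.716,-0.001],28],
    [[-9,2,5.3],[0,-0.716,-0.001],28],
    [[-9,2,5.3],[0,-0.716,-0.001],28],
    [[-9,2,5.3],[0,-0.716,-0.001],28],
    [[-9,2,5.3],[0,-0.716,-0.001],28],
    [[-9,2,5.3],[0,-0.716,-0.001],28],
    [[-9,2,5.3],[0,-0.716,-0.001],28],
    [[-9,2,5.3],[0,-0.716,-0.001],28]
  ]
}}

```text
clock: 5.5
tcp_pos: [0.4499, 0.0835, 0.0955]
orientation: [0.304, 0.548, 0.745, -0.229]
wrist_force: [-0.5, -0.2, -0.8]
finger_gap: 0.0328
grip_force: 50.0
```

```bash
python3 - <<'E'
from h import *
p0,r0=cur(); print(p0,telemetry.get_state()["joint_pos"],telemetry.get_state()["finger_gap"])
c=np.array([-.00413,-.00109,-.00765]); r1=ori(17,-45)
tgt=np.array([.45,.085,.0185])
plan([(tgt-r1.apply(c),r1)])
s=cam("scene");t=cam("top")
a=cv2.resize(s[170:300,200:360],None,fx=2.5,fy=2.5);b=cv2.resize(t[180:310,200:360],None,fx=2.5,fy=2.5)
cv2.imwrite("pics/c4.png",np.hstack([a,b]))
E
```

```text
[0.44986989 0.08348321 0.09549173] [ 0.46760582  0.3698928  -0.47621601  0.89751257 -0.76665509  1.80608189] 0.03281291258719979
n=4 [59.3, 2.3, 61.3] [-0.004, -0.003, 0.007]
```

View pics/c4.png

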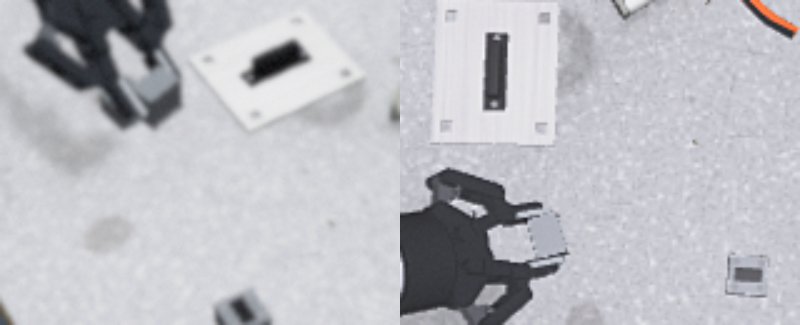

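```bash
python3 - <<'E'
from h import *
c=np.array([-.00413,-.00109,-.00765]); r1=ori(17,-45)
tgt=np.array([.45,.05,.0185])
plan([(tgt+[0,0,.02]-r1.apply(c),r1),(tgt-r1.apply(c),r1)])
s=cam("scene");crop(s,235,185,295,230,8,"s5.png")
E
```

```text
n=3 [23.5, -9.3, 71.3] [-0.002, -0.003, 0.002]
n=2 [14.2, 0.0, 14.2] [-0.0, -0.0, -0.0]
```

View pics/s5.png

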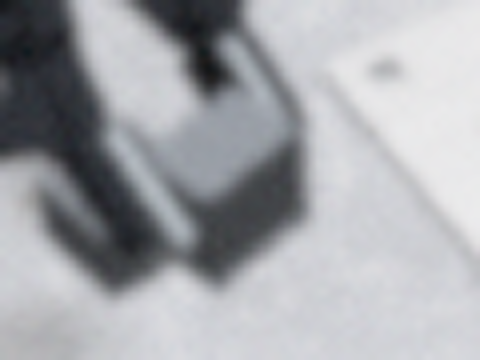

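Call:
{"fn": "step_arm", "kwargs": {
  "moves": [
    [[12,-5,36],[0,0,0],28],
    [[23.5,-9.3,71.3],[-0.002,-0.003,0.002],28],
    [[30,-9.3,78],[-0.002,-0.003,0.002],28],
    [[37.7,-9.3,85.5],[-0.002,-0.003,0.002],28],
    [[37.7,-9.3,85.5],[-0.002,-0.003,0.002],28],
    [[37.7,-9.3,85.5],[-0.002,-0.003,0.002],28]
  ]
}}

```text
clock: 6.15
tcp_pos: [0.4522, 0.0479, 0.0113]
orientation: [0.309, 0.55, 0.742, -0.228]
wrist_force: [0.4, -0.4, -1.3]
finger_gap: 0.0331
grip_force: 50.0
```

Call:
{"fn": "step_arm", "kwargs": {
  "moves": [
    [[0,0,0],[0,0,0],36],
    [[0,0,0],[0,0,0],42],
    [[0,0,0],[0,0,0],50],
    [[0,0,0],[0,0,0],50]
  ]
}}

```text
clock: 6.48
tcp_pos: [0.4524, 0.0488, 0.0114]
orientation: [0.309, 0.549, 0.742, -0.227]
wrist_force: [0.2, -0.7, -0.7]
finger_gap: 0.0499
grip_force: 0.0
```

```bash
python3 - <<'E'
from h import *
p0,r0=cur(); print(p0)
c=np.array([-.00413,-.00109,-.00765]); M=p0+r0.apply(c); print("module",M); M[2]=.017
p,r=tcpA(M,17,-.0055,.004,45,0)
plan([(p0+[-.02,.0,.09],r0),(p+[0,0,.09],r),(p+[0,0,.02],r),(p,r)])
E
```

```text
[0.45236987 0.04877815 0.01137599]
module [0.45057278 0.05084731 0.01969805]
n=4 [-59.7, -18.9, -67.7] [0.0, 0.0, 0.0]
n=8 [-0.5, 9.8, 0.3] [0.001, 0.855, 0.001]
n=7 [-0.5, 8.2, -0.2] [0.002, 0.718, 0.001]
n=3 [-49.5, 0.0, 49.5] [-0.0, -0.0, -0.0]
n=2 [-14.1, 0.0, 14.1] [-0.0, -0.0, -0.0]
```

Call:
{"fn": "step_arm", "kwargs": {
  "moves": [
    [[-25,0,-25],[0,0,0],50],
    [[-63.6,0,-63.6],[0,0,0],50],
    [[-63.6,0,-63.6],[0,0,0],50],
    [[-63.6,0,-63.6],[0,0,0],50]
  ]
}}

```text
clock: 6.82
tcp_pos: [0.4541, 0.0497, 0.1045]
orientation: [0.311, 0.55, 0.742, -0.225]
wrist_force: [-0.3, -0.6, -0.7]
finger_gap: 0.05
grip_force: 0.0
```

```bash
python3 - <<'E'
from h import *
M=np.array([.4506,.0508,.017])
p,r=tcpA(M,17,-.0055,.004,45,0)
print(p)
plan([(p+[0,0,.09],r),(p+[0,0,.02],r),(p,r)])
t=cam("top");s=cam("scene")
for n,im in(("top",t),("scene",s)): print(n,proj(n,M))
E
```

```text
[0.44993393 0.05297863 0.01177817]
n=8 [2.7, -1.7, -0.7] [0.005, 0.855, 0.001]
n=7 [1.9, -1.3, 1.4] [0.004, 0.718, 0.001]
n=3 [-49.5, -0.0, 49.5] [0.0, -0.0, -0.0]
n=2 [-14.1, -0.0, 14.1] [0.0, -0.0, -0.0]
top [277.80064777 276.85495783]
scene [273.45404936 247.01021735]
```

Call:
{"fn": "step_arm", "kwargs": {
  "moves": [
    [[2.7,-1.7,-0.7],[0.005,0.855,0.001],50],
    [[2.7,-1.7,-0.7],[0.005,0.855,0.001],50],
    [[2.7,-1.7,-0.7],[0.005,0.855,0.001],50],
    [[2.7,-1.7,-0.7],[0.005,0.855,0.001],50],
    [[2.7,-1.7,-0.7],[0.005,0.855,0.001],50],
    [[2.7,-1.7,-0.7],[0.005,0.855,0.001],50],
    [[2.7,-1.7,-0.7],[0.005,0.855,0.001],50],
    [[2.7,-1.7,-0.7],[0.005,0.855,0.001],50]
  ]
}}

```text
clock: 7.58
tcp_pos: [0.45, 0.0476, 0.098]
orientation: [-0.03, 0.597, 0.801, 0.019]
wrist_force: [0.7, -0.6, 0.5]
finger_gap: 0.0497
grip_force: 0.0
```

Call:
{"fn": "step_arm", "kwargs": {
  "moves": [
    [[1.9,-1.3,1.4],[0.004,0.718,0.001],50],
    [[1.9,-1.3,1.4],[0.004,0.718,0.001],50],
    [[1.9,-1.3,1.4],[0.004,0.718,0.001],50],
    [[1.9,-1.3,1.4],[0.004,0.718,0.001],50],
    [[1.9,-1.3,1.4],[0.004,0.718,0.001],50],
    [[1.9,-1.3,1.4],[0.004,0.718,0.001],50],
    [[1.9,-1.3,1.4],[0.004,0.718,0.001],50],
    [[1.9,-1.3,1.4],[0.004,0.718,0.001],50]
  ]
}}

```text
clock: 8.25
tcp_pos: [0.4462, 0.052, 0.0952]
orientation: [-0.312, 0.552, 0.741, 0.223]
wrist_force: [0.4, -1.1, 0.4]
finger_gap: 0.0502
grip_force: 0.0
```

```bash
python3 - <<'E'
from h import *
M=np.array([.4506,.0508,.017])
p,r=tcpA(M,17,-.0055,.004,45,0)
print(p,cur()[0])
plan([(p+[0,0,.02],r),(p,r)])
t=cam("top");s=cam("scene")
a=cv2.resize(s[190:300,210:340],None,fx=3,fy=3);b=cv2.resize(t[210:320,200:330],None,fx=3,fy=3)
cv2.imwrite("pics/c6.png",np.hstack([a,b]))
E
```

```text
[0.44993393 0.05297863 0.01177817] [0.44617832 0.05203513 0.09517549]
n=3 [-45.0, 4.7, 44.6] [-0.009, -0.002, -0.01]
n=2 [-14.1, 0.0, 14.1] [0.0, 0.0, -0.0]
```

View pics/c6.png

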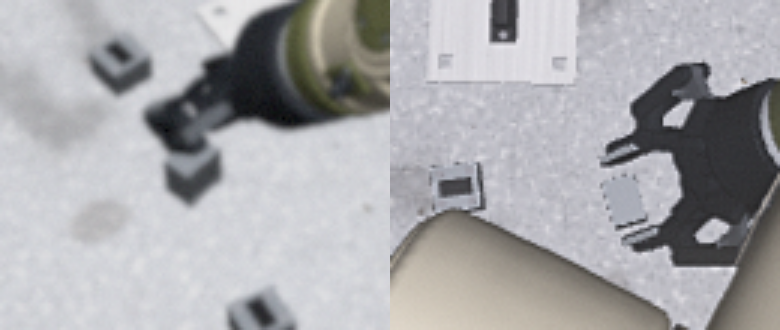

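Call:
{"fn": "step_arm", "kwargs": {
  "moves": [
    [[-22,4.7,22],[-0.009,-0.002,-0.01],50],
    [[-45,4.7,44.6],[-0.009,-0.002,-0.01],50],
    [[-52,4.7,51.5],[-0.009,-0.002,-0.01],50],
    [[-59.1,4.7,58.7],[-0.009,-0.002,-0.01],50],
    [[-59.1,4.7,58.7],[-0.009,-0.002,-0.01],50],
    [[-59.1,4.7,58.7],[-0.009,-0.002,-0.01],30],
    [[-59.1,4.7,58.7],[-0.009,-0.002,-0.01],28],
    [[-59.1,4.7,58.7],[-0.009,-0.002,-0.01],28]
  ]
}}

```text
clock: 9.02
tcp_pos: [0.4522, 0.0526, 0.016]
orientation: [-0.304, 0.549, 0.744, 0.23]
wrist_force: [-0.4, 0.2, 4.3]
finger_gap: 0.0328
grip_force: 50.1
```

Call:
{"fn": "step_arm", "kwargs": {
  "moves": [
    [[0,0,0],[0,0,0],28],
    [[0,0,0],[0,0,0],28],
    [[0,0,0],[0,0,0],28]
  ]
}}

```text
clock: 9.27
tcp_pos: [0.4522, 0.0526, 0.016]
orientation: [-0.305, 0.549, 0.744, 0.23]
wrist_force: [0.1, -0.9, 7.4]
finger_gap: 0.0328
grip_force: 50.3
```

```bash
python3 - <<'E'
from h import *
p0,r0=cur(); print(p0)
M=np.array([.4506,.0508,.017]); c=r0.inv().apply(M-p0);print("c",c)
r1=ori(17,-45); tgt=np.array([.49,.02,.0135])
plan([(p0+[0,0,.09],r0),(tgt+[0,0,.09]-r1.apply(c),r1),(tgt+[0,0,.015]-r1.apply(c),r1),(tgt-r1.apply(c),r1)])
E
```

```text
[0.45221804 0.05263879 0.01598194]
c [-0.0001828  -0.00207556 -0.00164142]
n=4 [63.5, 0.7, -63.8] [0.0, 0.0, 0.0]
n=8 [-18.2, 15.6, -15.1] [0.005, -0.855, -0.001]
n=7 [-19.5, 13.0, 3.2] [0.004, -0.714, -0.0]
n=3 [53.0, 0.0, 53.1] [-0.0, 0.0, -0.0]
n=2 [10.6, 0.0, 10.6] [-0.0, 0.0, -0.0]
```

Call:
{"fn": "step_arm", "kwargs": {
  "moves": [
    [[20,0,-20],[0,0,0],28],
    [[42,0.4,-42],[0,0,0],28],
    [[63.5,0.7,-63.8],[0,0,0],28],
    [[63.5,0.7,-63.8],[0,0,0],28],
    [[63.5,0.7,-63.8],[0,0,0],28]
  ]
}}

```text
clock: 9.68
tcp_pos: [0.4529, 0.052, 0.106]
orientation: [-0.303, 0.549, 0.745, 0.23]
wrist_force: [0.2, -0.1, -0.4]
finger_gap: 0.0326
grip_force: 49.9
```

Call:
{"fn": "step_arm", "kwargs": {
  "moves": [
    [[-18.2,15.6,-15.1],[0.005,-0.855,-0.001],28],
    [[-18.2,15.6,-15.1],[0.005,-0.855,-0.001],28],
    [[-18.2,15.6,-15.1],[0.005,-0.855,-0.001],28],
    [[-18.2,15.6,-15.1],[0.005,-0.855,-0.001],28],
    [[-18.2,15.6,-15.1],[0.005,-0.855,-0.001],28],
    [[-18.2,15.6,-15.1],[0.005,-0.855,-0.001],28],
    [[-18.2,15.6,-15.1],[0.005,-0.855,-0.001],28],
    [[-18.2,15.6,-15.1],[0.005,-0.855,-0.001],28]
  ]
}}

```text
clock: 10.35
tcp_pos: [0.4714, 0.0375, 0.1021]
orientation: [0.03, 0.591, 0.806, -0.021]
wrist_force: [-1.3, 1.2, -0.8]
finger_gap: 0.0329
grip_force: 49.9
```

Call:
{"fn": "step_arm", "kwargs": {
  "moves": [
    [[-19.5,13,3.2],[0.004,-0.714,0],28],
    [[-19.5,13,3.2],[0.004,-0.714,0],28],
    [[-19.5,13,3.2],[0.004,-0.714,0],28],
    [[-19.5,13,3.2],[0.004,-0.714,0],28],
    [[-19.5,13,3.2],[0.004,-0.714,0],28],
    [[-19.5,13,3.2],[0.004,-0.714,0],28],
    [[-19.5,13,3.2],[0.004,-0.714,0],28],
    [[-19.5,13,3.2],[0.004,-0.714,0],28]
  ]
}}

```text
clock: 11.02
tcp_pos: [0.4907, 0.0201, 0.0985]
orientation: [0.305, 0.548, 0.745, -0.229]
wrist_force: [0.6, 0.4, -1.1]
finger_gap: 0.0329
grip_force: 49.9
```

Call:
{"fn": "step_arm", "kwargs": {
  "moves": [
    [[0,0,0],[0,0,0],28],
    [[0,0,0],[0,0,0],28],
    [[0,0,0],[0,0,0],28],
    [[0,0,0],[0,0,0],28],
    [[0,0,0],[0,0,0],28],
    [[0,0,0],[0,0,0],28]
  ]
}}

```text
clock: 11.52
tcp_pos: [0.4918, 0.0195, 0.1011]
orientation: [0.307, 0.549, 0.743, -0.228]
wrist_force: [-0.1, -0.0, -0.8]
finger_gap: 0.0325
grip_force: 49.9
```

```bash
python3 - <<'E'
from h import *
p0,r0=cur(); print(p0,telemetry.get_state()["finger_gap"])
c=np.array([-.0002,0,-.0016])
r1=ori(17,-45); tgt=np.array([.49,.02,.0135]);print(tgt+[0,0,.09]-r1.apply(c))
plan([(tgt+[0,0,.015]-r1.apply(c),r1),(tgt-r1.apply(c),r1)])
t=cam("top");s=cam("scene")
a=cv2.resize(s[190:300,210:340],None,fx=3,fy=3);b=cv2.resize(t[210:320,200:330],None,fx=3,fy=3)
cv2.imwrite("pics/c7.png",np.hstack([a,b]))
E
```

```text
[0.4918178  0.01948343 0.10113788] 0.03246095442944926
[0.49028943 0.01905331 0.10222721]
n=3 [52.3, -1.5, 52.3] [-0.001, -0.0, 0.001]
n=2 [10.6, -0.0, 10.6] [0.0, -0.0, -0.0]
```

View pics/c7.png

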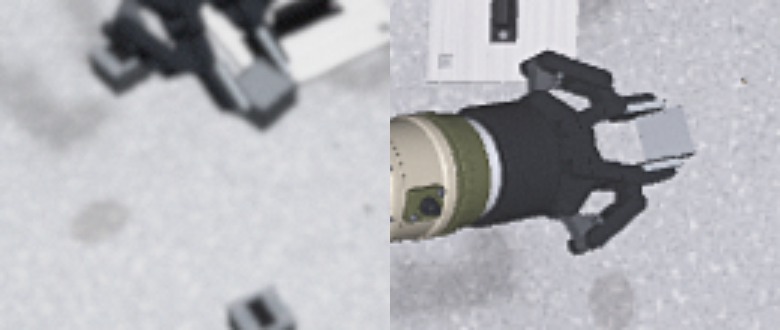

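Call:
{"fn": "step_arm", "kwargs": {
  "moves": [
    [[26,-1.5,26],[-0.001,0,0.001],28],
    [[52.3,-1.5,52.3],[-0.001,0,0.001],28],
    [[58,-1.5,58],[-0.001,0,0.001],28],
    [[62.9,-1.5,62.9],[-0.001,0,0.001],28],
    [[62.9,-1.5,62.9],[-0.001,0,0.001],28],
    [[62.9,-1.5,62.9],[-0.001,0,0.001],28],
    [[62.9,-1.5,62.9],[-0.001,0,0.001],28]
  ]
}}

```text
clock: 12.2
tcp_pos: [0.4912, 0.0198, 0.013]
orientation: [0.308, 0.549, 0.743, -0.227]
wrist_force: [-0.5, -0.4, -0.7]
finger_gap: 0.0328
grip_force: 50.2
```

Call:
{"fn": "step_arm", "kwargs": {
  "moves": [
    [[0,0,0],[0,0,0],36],
    [[0,0,0],[0,0,0],44],
    [[0,0,0],[0,0,0],54],
    [[0,0,0],[0,0,0],54]
  ]
}}

```text
clock: 12.53
tcp_pos: [0.4904, 0.0194, 0.0123]
orientation: [0.308, 0.549, 0.743, -0.227]
wrist_force: [-0.0, -0.3, 0.1]
finger_gap: 0.054
grip_force: 0.0
```

Call:
{"fn": "step_arm", "kwargs": {
  "moves": [
    [[-25,0,-25],[0,0,0],54],
    [[-65,0,-65],[0,0,0],50],
    [[-65,0,-65],[0,0,0],50],
    [[-65,0,-65],[0,0,0],50],
    [[-65,0,-65],[0,0,0],50],
    [[-65,0,-65],[0,0,0],50]
  ]
}}

```text
clock: 13.03
tcp_pos: [0.4895, 0.0193, 0.1031]
orientation: [0.307, 0.549, 0.743, -0.228]
wrist_force: [0.4, -0.5, 0.1]
finger_gap: 0.0497
grip_force: 0.0
```

```bash
python3 - <<'E'
from h import *
print(cur()[0])
t=cam("top"); a=dark("top",t,(221,272),12,100); print(plane("top",*a[0],.024)[:2],a[2],yaw("top",a[1],.024))
M1=np.array([.4593,.174,.012])
p,r=tcpA(M1,8.5,-.001,.003,45,0)
plan([(p+[0,0,.1],r)])
E
```

```text
[0.48954849 0.01925468 0.10308716]
[0.45234065 0.16090941] 143.36111111111111 (np.float64(2.149933618490735), np.float64(0.05191060788378681), np.float64(0.02684673613717648))
n=8 [59.6, 9.7, -65.9] [-0.001, 0.85, 0.09]
n=7 [75.3, 2.1, 1.3] [-0.001, 0.718, 0.075]
```

Call:
{"fn": "step_arm", "kwargs": {
  "moves": [
    [[59.6,9.7,-65.9],[0,0.85,0.09],50],
    [[59.6,9.7,-65.9],[0,0.85,0.09],50],
    [[59.6,9.7,-65.9],[0,0.85,0.09],50],
    [[59.6,9.7,-65.9],[0,0.85,0.09],50],
    [[59.6,9.7,-65.9],[0,0.85,0.09],50],
    [[59.6,9.7,-65.9],[0,0.85,0.09],50],
    [[59.6,9.7,-65.9],[0,0.85,0.09],50],
    [[59.6,9.7,-65.9],[0,0.85,0.09],50]
  ]
}}

```text
clock: 13.75
tcp_pos: [0.4737, 0.1042, 0.107]
orientation: [-0.018, 0.628, 0.777, 0.033]
wrist_force: [0.7, -1.1, -0.9]
finger_gap: 0.0504
grip_force: 0.0
```

Call:
{"fn": "step_arm", "kwargs": {
  "moves": [
    [[75.3,2.1,1.3],[0,0.718,0.075],50],
    [[75.3,2.1,1.3],[0,0.718,0.075],50],
    [[75.3,2.1,1.3],[0,0.718,0.075],50],
    [[75.3,2.1,1.3],[0,0.718,0.075],50],
    [[75.3,2.1,1.3],[0,0.718,0.075],50],
    [[75.3,2.1,1.3],[0,0.718,0.075],50],
    [[75.3,2.1,1.3],[0,0.718,0.075],50],
    [[75.3,2.1,1.3],[0,0.718,0.075],50]
  ]
}}

```text
clock: 14.42
tcp_pos: [0.458, 0.1806, 0.1094]
orientation: [-0.291, 0.604, 0.699, 0.247]
wrist_force: [0.4, -0.1, 0.2]
finger_gap: 0.0498
grip_force: 0.0
```

Call:
{"fn": "step_arm", "kwargs": {
  "moves": [
    [[0,0,0],[0,0,0],50],
    [[0,0,0],[0,0,0],50],
    [[0,0,0],[0,0,0],50],
    [[0,0,0],[0,0,0],50],
    [[0,0,0],[0,0,0],50]
  ]
}}

```text
clock: 14.83
tcp_pos: [0.4591, 0.1815, 0.1126]
orientation: [-0.289, 0.602, 0.701, 0.25]
wrist_force: [0.3, 0.3, 0.7]
finger_gap: 0.05
grip_force: 0.0
```

```bash
python3 - <<'E'
from h import *
print(cur()[0])
t=cam("top");s=cam("scene")
for thr in (85,100):
  a=dark("top",t,(221,272),8,thr); print(plane("top",*a[0],.024)[:2],a[2],yaw("top",a[1],.024))
b=dark("scene",s,(249,208),7,70); print(plane("scene",*b[0],.024)[:2],b[2])
M1=np.array([.4593,.174,.012])
p,r=tcpA(M1,8.5,-.001,.003,45,0); print(p)
plan([(p+[0,0,.02],r),(p,r)])
b=cv2.resize(t[160:310,180:380],None,fx=3,fy=3)
cv2.imwrite("pics/c8.png",b)
E
```

```text
[0.45912122 0.18153277 0.11255441]
[0.45455712 0.16918347] 78.08333333333333 (np.float64(91.20569176027641), np.float64(0.026793531250521797), np.float64(0.023207113679731082))
[0.45460138 0.16945739] 84.58333333333333 (np.float64(91.20579104556265), np.float64(0.027156489640230083), np.float64(0.02357053288706463))
[0.45989441 0.17496012] 16.22222222222222
[0.45829812 0.18070372 0.01077817]
n=4 [-58.0, -1.1, 57.4] [-0.0, 0.001, 0.002]
n=2 [-14.1, 0.0, 14.2] [-0.0, -0.0, -0.0]
```

View pics/c8.png

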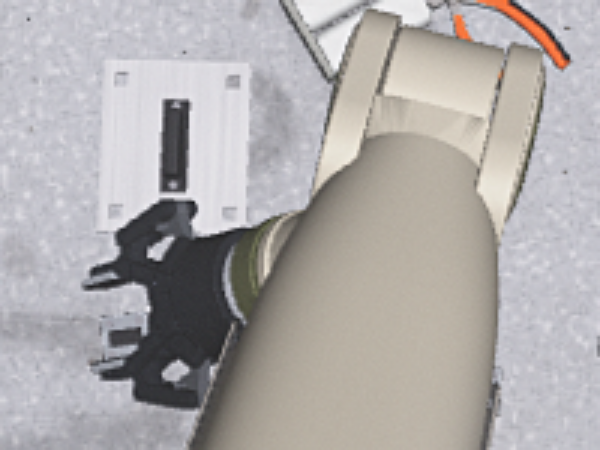

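Call:
{"fn": "step_arm", "kwargs": {
  "moves": [
    [[-29,-1.1,29],[0,0.001,0.002],50],
    [[-58,-1.1,57.4],[0,0.001,0.002],50],
    [[-65,-1.1,64.5],[0,0.001,0.002],50],
    [[-72.1,-1.1,71.6],[0,0.001,0.002],50],
    [[-72.1,-1.1,71.6],[0,0.001,0.002],50],
    [[-72.1,-1.1,71.6],[0,0.001,0.002],50]
  ]
}}

```text
clock: 15.43
tcp_pos: [0.4586, 0.1805, 0.0111]
orientation: [-0.291, 0.603, 0.699, 0.25]
wrist_force: [0.0, 0.6, 0.1]
finger_gap: 0.05
grip_force: 0.0
```

Call:
{"fn": "step_arm", "kwargs": {
  "moves": [
    [[0,0,0],[0,0,0],36],
    [[0,0,0],[0,0,0],30],
    [[0,0,0],[0,0,0],28],
    [[0,0,0],[0,0,0],28],
    [[0,0,0],[0,0,0],28]
  ]
}}

```text
clock: 15.85
tcp_pos: [0.4595, 0.1803, 0.0119]
orientation: [-0.29, 0.603, 0.699, 0.251]
wrist_force: [0.6, -3.0, 6.5]
finger_gap: 0.033
grip_force: 50.5
```

```bash
python3 - <<'E'
from h import *
p0,r0=cur(); print(p0)
M=np.array([.4593,.174,.012]); c=r0.inv().apply(M-p0); print(c); c[1]=0
r1=ori(8.5,-45); tgt=np.array([.45,.13,.0185])
plan([(p0+[0,0,.1],r0),(tgt+[0,0,.09]-r1.apply(c),r1)])
E
```

```text
[0.45945714 0.18025632 0.01187043]
[-0.00426232 -0.0010706  -0.00445751]
n=4 [70.8, 0.2, -70.6] [0.0, 0.0, 0.0]
n=8 [-22.3, -9.1, -15.0] [0.001, -0.855, -0.001]
n=7 [-21.8, -7.7, 5.8] [0.001, -0.717, -0.001]
```

Call:
{"fn": "step_arm", "kwargs": {
  "moves": [
    [[20,0,-20],[0,0,0],28],
    [[45,0.1,-45],[0,0,0],28],
    [[70.8,0.2,-70.6],[0,0,0],28],
    [[70.8,0.2,-70.6],[0,0,0],28],
    [[70.8,0.2,-70.6],[0,0,0],28]
  ]
}}

```text
clock: 16.27
tcp_pos: [0.4602, 0.1801, 0.1123]
orientation: [-0.288, 0.603, 0.7, 0.251]
wrist_force: [-1.2, -0.5, -1.2]
finger_gap: 0.0329
grip_force: 50.0
```

Call:
{"fn": "step_arm", "kwargs": {
  "moves": [
    [[-22.3,-9.1,-15],[0.001,-0.855,-0.001],28],
    [[-22.3,-9.1,-15],[0.001,-0.855,-0.001],28],
    [[-22.3,-9.1,-15],[0.001,-0.855,-0.001],28],
    [[-22.3,-9.1,-15],[0.001,-0.855,-0.001],28],
    [[-22.3,-9.1,-15],[0.001,-0.855,-0.001],28],
    [[-22.3,-9.1,-15],[0.001,-0.855,-0.001],28],
    [[-22.3,-9.1,-15],[0.001,-0.855,-0.001],28],
    [[-22.3,-9.1,-15],[0.001,-0.855,-0.001],28]
  ]
}}

```text
clock: 16.93
tcp_pos: [0.452, 0.1558, 0.1045]
orientation: [0.026, 0.65, 0.759, -0.024]
wrist_force: [-0.7, 1.0, -0.8]
finger_gap: 0.0335
grip_force: 50.0
```

Call:
{"fn": "step_arm", "kwargs": {
  "moves": [
    [[-21.8,-7.7,5.8],[0.001,-0.717,-0.001],28],
    [[-21.8,-7.7,5.8],[0.001,-0.717,-0.001],28],
    [[-21.8,-7.7,5.8],[0.001,-0.717,-0.001],28],
    [[-21.8,-7.7,5.8],[0.001,-0.717,-0.001],28],
    [[-21.8,-7.7,5.8],[0.001,-0.717,-0.001],28],
    [[-21.8,-7.7,5.8],[0.001,-0.717,-0.001],28],
    [[-21.8,-7.7,5.8],[0.001,-0.717,-0.001],28],
    [[-21.8,-7.7,5.8],[0.001,-0.717,-0.001],28]
  ]
}}

```text
clock: 17.6
tcp_pos: [0.4479, 0.1299, 0.0981]
orientation: [0.287, 0.601, 0.702, -0.253]
wrist_force: [1.1, 0.6, -0.2]
finger_gap: 0.0326
grip_force: 50.0
```

Call:
{"fn": "step_arm", "kwargs": {
  "moves": [
    [[0,0,0],[0,0,0],28],
    [[0,0,0],[0,0,0],28],
    [[0,0,0],[0,0,0],28],
    [[0,0,0],[0,0,0],28],
    [[0,0,0],[0,0,0],28],
    [[0,0,0],[0,0,0],28]
  ]
}}

```text
clock: 18.1
tcp_pos: [0.4492, 0.1298, 0.1014]
orientation: [0.289, 0.603, 0.7, -0.25]
wrist_force: [0.0, 0.1, -0.5]
finger_gap: 0.0332
grip_force: 50.0
```

```bash
python3 - <<'E'
from h import *
p0,r0=cur(); print(p0)
c=np.array([-.00426,0,-.00446])
r1=ori(8.5,-45); tgt=np.array([.45,.13,.0185])
plan([(tgt+[0,0,.015]-r1.apply(c),r1),(tgt-r1.apply(c),r1)])
s=cam("scene"); cv2.imwrite("pics/s9full.png",s)
u=proj("scene",p0+r0.apply(c)); print(u)
g=cv2.cvtColor(s,cv2.COLOR_BGR2GRAY); x,y=u.astype(int); print(g[y-6:y+12,x-9:x+11])
E
```

```text
[0.44921841 0.12979424 0.1014138 ]
n=3 [52.3, 0.9, 52.5] [-0.001, -0.001, 0.001]
n=2 [10.6, 0.1, 10.6] [-0.0, 0.0, 0.0]
[251.48652871 194.86318457]
[[174 175 169 165 163 162 158 159 156 157 157 158 159 159 155 156 153 148
  143 151]
 [156 160 158 159 157 159 159 157 158 155 159 155 160 157 154 147 138 124
  116 136]
 [148 149 154 156 158 160 156 158 159 161 156 157 153 146 141 128 116  97
   96 125]
 [151 142 149 155 157 155 154 157 157 157 155 148 139 126 116  99  82  78
   89 124]
 [167 142 135 148 156 159 159 158 158 150 143 128 117 100  85  80  71  77
   89 126]
 [175 148 126 133 149 155 156 153 147 137 124 107  89  80  74  73  68  71
   85 123]
 [179 164 136 119 130 143 146 137 126 114  97  85  73  73  75  68  68  68
   85 118]
 [168 180 155 118 104 119 121 112  99  91  78  73  69  69  70  71  70  71
   78 112]
 [149 180 171 137  98  87  91  88  77  73  69  69  68  72  70  72  70  68
   79 110]
 [132 167 179 152 102  72  73  72  71  70  70  68  69  72  70  64  70  68
   77 105]
 [109 150 168 155 112  77  66  67  69  70  69  69  70  68  68  66  72  77
   84 112]
 [ 94 127 146 132 100  74  71  69  70  71  71  69  70  69  73  74  83  95
  104 127]
 [ 98 109 112 104  80  66  63  71  70  73  71  71  69  71  78  88 105 123
  136 155]
 [123 115 105  84  68  62  66  68  73  69  72  73  75  82  94 114 135 151
  170 183]
 [153 146 125  99  75  64  61  67  68  69  76  82  90 104 122 146 166 181
  193 198]
 [172 163 151 127 102  80  65  69  70  77  88 101 115 132 152 173 189 196
  201 202]
 [179 178 172 156 130 106  81  74  79  93 114 134 148 165 177 188 200 201
  202 203]
 [178 179 177 173 159 137 111  93  95 120 145 162 176 184 191 195 203 202
  204 204]]
```

Call:
{"fn": "step_arm", "kwargs": {
  "moves": [
    [[26,0.9,26],[-0.001,-0.001,0.001],28],
    [[52.3,0.9,52.5],[-0.001,-0.001,0.001],28],
    [[58,0.9,58],[-0.001,-0.001,0.001],28],
    [[62.9,1,63.1],[-0.001,-0.001,0.001],28],
    [[62.9,1,63.1],[-0.001,-0.001,0.001],28],
    [[62.9,1,63.1],[-0.001,-0.001,0.001],28],
    [[62.9,1,63.1],[-0.001,-0.001,0.001],28]
  ]
}}

```text
clock: 18.73
tcp_pos: [0.4506, 0.1305, 0.0129]
orientation: [0.29, 0.603, 0.7, -0.25]
wrist_force: [0.2, 0.0, -1.5]
finger_gap: 0.0325
grip_force: 50.1
```

Call:
{"fn": "step_arm", "kwargs": {
  "moves": [
    [[0,0,0],[0,0,0],36],
    [[0,0,0],[0,0,0],42],
    [[0,0,0],[0,0,0],50],
    [[0,0,0],[0,0,0],50]
  ]
}}

```text
clock: 19.07
tcp_pos: [0.45, 0.1301, 0.0121]
orientation: [0.29, 0.603, 0.7, -0.25]
wrist_force: [-0.6, -0.5, 0.3]
finger_gap: 0.0501
grip_force: 0.0
```

Call:
{"fn": "step_arm", "kwargs": {
  "moves": [
    [[-25,0,-25],[0,0,0],50],
    [[-63.6,0,-63.6],[0,0,0],50],
    [[-63.6,0,-63.6],[0,0,0],50],
    [[-63.6,0,-63.6],[0,0,0],50],
    [[-63.6,0,-63.6],[0,0,0],50],
    [[-63.6,0,-63.6],[0,0,0],50]
  ]
}}

```text
clock: 19.57
tcp_pos: [0.4495, 0.13, 0.1009]
orientation: [0.29, 0.602, 0.7, -0.251]
wrist_force: [0.1, -0.8, 0.0]
finger_gap: 0.0501
grip_force: 0.0
```

```bash
python3 - <<'E'
from h import *
print(cur()[0])
M=np.array([.450,.130,.017])
p,r=tcpA(M,8.5,-.0055,.004,45,0); print(p)
plan([(p+[0,0,.09],r)])
E
```

```text
[0.44946847 0.12995599 0.10094636]
[0.44966326 0.13225315 0.01177817]
n=8 [0.5, 0.3, -1.2] [-0.001, 0.855, 0.0]
n=7 [1.1, 0.2, -0.3] [-0.002, 0.717, 0.0]
```

Call:
{"fn": "step_arm", "kwargs": {
  "moves": [
    [[0.5,0.3,-1.2],[-0.001,0.855,0],50],
    [[0.5,0.3,-1.2],[-0.001,0.855,0],50],
    [[0.5,0.3,-1.2],[-0.001,0.855,0],50],
    [[0.5,0.3,-1.2],[-0.001,0.855,0],50],
    [[0.5,0.3,-1.2],[-0.001,0.855,0],50],
    [[0.5,0.3,-1.2],[-0.001,0.855,0],50],
    [[0.5,0.3,-1.2],[-0.001,0.855,0],50],
    [[0.5,0.3,-1.2],[-0.001,0.855,0],50]
  ]
}}

```text
clock: 20.23
tcp_pos: [0.4499, 0.1285, 0.1011]
orientation: [-0.028, 0.654, 0.756, 0.022]
wrist_force: [0.9, -1.6, -0.3]
finger_gap: 0.0497
grip_force: 0.0
```

Call:
{"fn": "step_arm", "kwargs": {
  "moves": [
    [[1.1,0.2,-0.3],[-0.002,0.717,0],50],
    [[1.1,0.2,-0.3],[-0.002,0.717,0],50],
    [[1.1,0.2,-0.3],[-0.002,0.717,0],50],
    [[1.1,0.2,-0.3],[-0.002,0.717,0],50],
    [[1.1,0.2,-0.3],[-0.002,0.717,0],50],
    [[1.1,0.2,-0.3],[-0.002,0.717,0],50],
    [[1.1,0.2,-0.3],[-0.002,0.717,0],50],
    [[1.1,0.2,-0.3],[-0.002,0.717,0],50]
  ]
}}

```text
clock: 20.9
tcp_pos: [0.4489, 0.1323, 0.1001]
orientation: [-0.292, 0.604, 0.699, 0.248]
wrist_force: [0.6, -0.3, -0.2]
finger_gap: 0.0497
grip_force: 0.0
```

Call:
{"fn": "step_arm", "kwargs": {
  "moves": [
    [[0,0,0],[0,0,0],50],
    [[0,0,0],[0,0,0],50],
    [[0,0,0],[0,0,0],50],
    [[0,0,0],[0,0,0],50],
    [[0,0,0],[0,0,0],50]
  ]
}}

```text
clock: 21.32
tcp_pos: [0.45, 0.1331, 0.1032]
orientation: [-0.289, 0.602, 0.701, 0.25]
wrist_force: [-0.8, 0.0, 0.1]
finger_gap: 0.05
grip_force: 0.0
```

```bash
python3 - <<'E'
from h import *
print(cur()[0])
M=np.array([.450,.130,.017])
p,r=tcpA(M,8.5,-.0055,.004,45,0); print(p)
plan([(p,r)])
E
```

```text
[0.45000326 0.13308532 0.10322881]
[0.44966326 0.13225315 0.01177817]
n=4 [-65.1, -0.7, 64.2] [0.0, 0.001, 0.003]
```

Call:
{"fn": "step_arm", "kwargs": {
  "moves": [
    [[-32,-0.7,32],[0,0.001,0.003],50],
    [[-52,-0.7,51],[0,0.001,0.003],50],
    [[-59,-0.7,58],[0,0.001,0.003],50],
    [[-65.1,-0.7,64.2],[0,0.001,0.003],50],
    [[-65.1,-0.7,64.2],[0,0.001,0.003],50],
    [[-65.1,-0.7,64.2],[0,0.001,0.003],50]
  ]
}}

```text
clock: 21.82
tcp_pos: [0.4499, 0.1318, 0.0119]
orientation: [-0.29, 0.604, 0.699, 0.25]
wrist_force: [0.6, -0.2, -0.6]
finger_gap: 0.0501
grip_force: 0.0
```

Call:
{"fn": "step_arm", "kwargs": {
  "moves": [
    [[0,0,0],[0,0,0],36],
    [[0,0,0],[0,0,0],30],
    [[0,0,0],[0,0,0],28],
    [[0,0,0],[0,0,0],28],
    [[0,0,0],[0,0,0],28]
  ]
}}

```text
clock: 22.23
tcp_pos: [0.4506, 0.1315, 0.0124]
orientation: [-0.29, 0.604, 0.699, 0.251]
wrist_force: [0.2, -2.7, 5.8]
finger_gap: 0.0331
grip_force: 50.4
```

```bash
python3 - <<'E'
from h import *
p0,r0=cur(); print(p0)
M=np.array([.450,.130,.017]); c=r0.inv().apply(M-p0); print(c); c[1]=0
r1=ori(8.5,-45); tgt=np.array([.44,.12,.0135])
plan([(p0+[0,0,.09],r0),(tgt+[0,0,.09]-r1.apply(c),r1)])
E
```

```text
[0.45056659 0.13148653 0.01240984]
[ 0.00226874 -0.0007716  -0.00422585]
n=4 [63.7, 0.1, -63.6] [0.0, 0.0, 0.0]
n=8 [-5.6, -6.6, -5.4] [0.001, -0.855, -0.001]
n=7 [-6.6, -5.5, 0.6] [0.0, -0.717, -0.001]
```

Call:
{"fn": "step_arm", "kwargs": {
  "moves": [
    [[20,0,-20],[0,0,0],28],
    [[42,0.1,-42],[0,0,0],28],
    [[63.7,0.1,-63.6],[0,0,0],28],
    [[63.7,0.1,-63.6],[0,0,0],28],
    [[63.7,0.1,-63.6],[0,0,0],28]
  ]
}}

```text
clock: 22.65
tcp_pos: [0.451, 0.1313, 0.1025]
orientation: [-0.288, 0.603, 0.7, 0.251]
wrist_force: [-0.2, -0.8, -1.6]
finger_gap: 0.0329
grip_force: 50.0
```

Call:
{"fn": "step_arm", "kwargs": {
  "moves": [
    [[-5.6,-6.6,-5.4],[0.001,-0.855,-0.001],28],
    [[-5.6,-6.6,-5.4],[0.001,-0.855,-0.001],28],
    [[-5.6,-6.6,-5.4],[0.001,-0.855,-0.001],28],
    [[-5.6,-6.6,-5.4],[0.001,-0.855,-0.001],28],
    [[-5.6,-6.6,-5.4],[0.001,-0.855,-0.001],28],
    [[-5.6,-6.6,-5.4],[0.001,-0.855,-0.001],28],
    [[-5.6,-6.6,-5.4],[0.001,-0.855,-0.001],28],
    [[-5.6,-6.6,-5.4],[0.001,-0.855,-0.001],28]
  ]
}}

```text
clock: 23.32
tcp_pos: [0.443, 0.1258, 0.1003]
orientation: [0.026, 0.65, 0.759, -0.024]
wrist_force: [-0.2, 0.0, -0.9]
finger_gap: 0.033
grip_force: 49.9
```

Call:
{"fn": "step_arm", "kwargs": {
  "moves": [
    [[-6.6,-5.5,0.6],[0,-0.717,-0.001],28],
    [[-6.6,-5.5,0.6],[0,-0.717,-0.001],28],
    [[-6.6,-5.5,0.6],[0,-0.717,-0.001],28],
    [[-6.6,-5.5,0.6],[0,-0.717,-0.001],28],
    [[-6.6,-5.5,0.6],[0,-0.717,-0.001],28],
    [[-6.6,-5.5,0.6],[0,-0.717,-0.001],28],
    [[-6.6,-5.5,0.6],[0,-0.717,-0.001],28],
    [[-6.6,-5.5,0.6],[0,-0.717,-0.001],28]
  ]
}}

```text
clock: 23.98
tcp_pos: [0.4388, 0.1156, 0.0982]
orientation: [0.287, 0.602, 0.701, -0.252]
wrist_force: [0.8, -0.5, -1.4]
finger_gap: 0.0326
grip_force: 50.0
```

Call:
{"fn": "step_arm", "kwargs": {
  "moves": [
    [[0,0,0],[0,0,0],28],
    [[0,0,0],[0,0,0],28],
    [[0,0,0],[0,0,0],28],
    [[0,0,0],[0,0,0],28],
    [[0,0,0],[0,0,0],28],
    [[0,0,0],[0,0,0],28]
  ]
}}

```text
clock: 24.48
tcp_pos: [0.4401, 0.1155, 0.1014]
orientation: [0.289, 0.603, 0.7, -0.25]
wrist_force: [-0.6, 0.3, -0.9]
finger_gap: 0.0329
grip_force: 50.0
```

```bash
python3 - <<'E'
from h import *
p0,r0=cur(); print(p0,telemetry.get_state()["finger_gap"])
c=np.array([.00227,0,-.0042])
r1=ori(8.5,-45); tgt=np.array([.44,.12,.0135])
plan([(tgt+[0,0,.015]-r1.apply(c),r1),(tgt-r1.apply(c),r1)])
t=cam("top");u=proj("top",p0+r0.apply(c)+[0,0,.012]);print(u,proj("top",[.49,.02,.024]))
g=cv2.cvtColor(t,cv2.COLOR_BGR2GRAY)
for u in(u,proj("top",[.49,.02,.024])):
    x,y=u.round().astype(int); print(g[y-9:y+10:1,x-10:x+11])
E
```

```text
[0.44008223 0.11548617 0.10142745] 0.03294976012613085
n=3 [52.4, 0.6, 52.6] [-0.001, -0.001, 0.0]
n=2 [10.6, 0.1, 10.7] [0.0, 0.0, 0.0]
[240.88997286 278.23976789] [292.2644248  258.87380852]
[[163 206 205 205 205 202 203 201 202 199 200 198 196 197 153 199 202 196
  198 205 205]
 [ 91 108 108 106 105  75  65  68  67  75  74  61  43 101 140 179 189 184
  157 196 202]
 [ 36  38  48  47  50  70  75  97 104 141 146 185 160 183 189 152 175 186
   75 184 202]
 [ 86 109 147 159 159 189 196 164 185 189 187 186 185 182 182 181 182 191
   99 151 200]
 [213 204 190 184 185 184 182 182 181 181 178 180 179 178 180 179 181 191
  104 148 203]
 [203 192 180 178 180 177 181 177 178 180 180 177 179 178 180 179 184 190
  126 111 192]
 [200 192 149 172 181 181 178 180 179 178 181 181 180 180 178 179 184 189
  130 115 190]
 [202 197 179 179 178 178 181 179 178 179 177 178 181 180 180 181 180 188
  133 123 210]
 [200 193 150 172 178 178 176 181 180 177 177 181 179 183 180 180 180 187
  159  89 203]
 [198 202 182 177 180 180 175 179 180 180 181 180 181 180 179 181 181 185
  168  65 198]
 [196 209 186 175
[... 1776 characters left out ...]
7 181 183 184 185 184 184 184 185 184 185 184 184 186 185 182
  180 203 207]
 [202 205 203 185 184 184 184 185 183 184 184 184 184 184 182 184 183 184
  182 199 209]
 [208 204 204 194 184 184 183 184 186 186 184 185 185 184 183 184 186 187
  187 195 210]
 [201 204 209 196 186 185 185 183 185 182 183 184 186 185 189 189 192 182
  182 179 203]
 [199 206 202 198 184 185 184 186 183 187 189 189 192 184 185 182 183 123
  107  74 196]
 [194 193 190 189 184 187 185 188 188 187 184 184 183 128 109  82  73 126
  137 212 212]
 [190 193 190 190 194 188 185 186 181 151 116  87  76 127 139 214 217 209
  224 224 207]
 [196 203 206 209 202 183 122 108  82  98 130 170 210 219 215 213 194 202
  219 226 219]]
```

Call:
{"fn": "step_arm", "kwargs": {
  "moves": [
    [[26,0.6,26],[-0.001,-0.001,0],28],
    [[52.4,0.6,52.6],[-0.001,-0.001,0],28],
    [[58,0.6,58],[-0.001,-0.001,0],28],
    [[63,0.7,63.3],[-0.001,-0.001,0],28],
    [[63,0.7,63.3],[-0.001,-0.001,0],28],
    [[63,0.7,63.3],[-0.001,-0.001,0],28],
    [[63,0.7,63.3],[-0.001,-0.001,0],28]
  ]
}}

```text
clock: 25.12
tcp_pos: [0.4412, 0.116, 0.0126]
orientation: [0.29, 0.603, 0.7, -0.25]
wrist_force: [-0.2, 0.4, -0.7]
finger_gap: 0.0326
grip_force: 50.3
```

Call:
{"fn": "step_arm", "kwargs": {
  "moves": [
    [[0,0,0],[0,0,0],36],
    [[0,0,0],[0,0,0],44],
    [[0,0,0],[0,0,0],54],
    [[0,0,0],[0,0,0],54]
  ]
}}

```text
clock: 25.45
tcp_pos: [0.4406, 0.1156, 0.0119]
orientation: [0.29, 0.602, 0.7, -0.25]
wrist_force: [-0.1, -0.2, 0.6]
finger_gap: 0.054
grip_force: 0.0
```

Call:
{"fn": "step_arm", "kwargs": {
  "moves": [
    [[-25,0,-25],[0,0,0],54],
    [[-65,0,-65],[0,0,0],50],
    [[-65,0,-65],[0,0,0],50],
    [[-65,0,-65],[0,0,0],50],
    [[-65,0,-65],[0,0,0],50],
    [[-65,0,-65],[0,0,0],50]
  ]
}}

```text
clock: 25.95
tcp_pos: [0.4402, 0.1155, 0.1029]
orientation: [0.29, 0.602, 0.7, -0.251]
wrist_force: [0.1, -0.1, 0.2]
finger_gap: 0.05
grip_force: 0.0
```

```bash
python3 - <<'E'
from h import *
print(cur()[0])
t=cam("top");s=cam("scene")
a=dark("top",t,(339,289),9,100); print(plane("top",*a[0],.024)[:2],a[2],yaw("top",a[1],.024))
b=dark("scene",s,(297,294),7,70); print(plane("scene",*b[0],.024)[:2],b[2])
M3=np.array([.4265,-.082,.005])
plan([(np.array([.43,0,.15]),ori(-3,0)),(M3+[0,0,.1],ori(-3,0))])
E
```

```text
[0.44016436 0.11553982 0.10286124]
[ 0.42611843 -0.08209879] 34.888888888888886 (np.float64(84.07573579784146), np.float64(0.02196103804825061), np.float64(0.010029294436005535))
[ 0.42713837 -0.08101147] 30.5
n=8 [-113.1, -27.0, 46.1] [0.076, 0.785, 0.193]
n=4 [-82.1, 0.8, 44.9] [0.0, -0.0, -0.0]
```

```bash
python3 - <<'E'
from h import *
M3=np.array([.4266,-.0816,.012])
p,r=tcpA(M3,-4,.001,.003,-45,0); print(p)
plan([(p+[0,0,.1],r),(p+[0,0,.02],r),(p,r)])
E
```

```text
[ 0.42612718 -0.08836166  0.01077817]
n=7 [-146.6, -43.8, 135.3] [0.153, 0.002, 0.157]
n=3 [56.6, 0.0, 56.6] [-0.0, 0.0, 0.0]
n=2 [14.1, 0.0, 14.1] [-0.0, 0.0, 0.0]
```

Call:
{"fn": "step_arm", "kwargs": {
  "moves": [
    [[-50,-14.6,45],[0.05,0,0.052],50],
    [[-100,-29,90],[0.1,0.001,0.1],50],
    [[-146.6,-43.8,135.3],[0.153,0.002,0.157],50],
    [[-146.6,-43.8,135.3],[0.153,0.002,0.157],50],
    [[-146.6,-43.8,135.3],[0.153,0.002,0.157],50],
    [[-146.6,-43.8,135.3],[0.153,0.002,0.157],50],
    [[-146.6,-43.8,135.3],[0.153,0.002,0.157],50],
    [[-146.6,-43.8,135.3],[0.153,0.002,0.157],50]
  ]
}}

```text
clock: 26.72
tcp_pos: [0.4262, -0.0881, 0.111]
orientation: [0.26, 0.676, 0.63, -0.28]
wrist_force: [-0.3, -0.0, -0.5]
finger_gap: 0.0501
grip_force: 0.0
```

Call:
{"fn": "step_arm", "kwargs": {
  "moves": [
    [[0,0,0],[0,0,0],50],
    [[0,0,0],[0,0,0],50],
    [[0,0,0],[0,0,0],50],
    [[0,0,0],[0,0,0],50]
  ]
}}

```text
clock: 27.05
tcp_pos: [0.4273, -0.0869, 0.1115]
orientation: [0.261, 0.675, 0.631, -0.279]
wrist_force: [-0.3, -0.2, 0.1]
finger_gap: 0.0499
grip_force: 0.0
```

```bash
python3 - <<'E'
from h import *
print(cur()[0])
M3=np.array([.4266,-.0816,.012])
p,r=tcpA(M3,-4,.001,.003,-45,0); print(p)
plan([(p,r)])
E
```

```text
[ 0.42731998 -0.0869458   0.11148733]
[ 0.42612718 -0.08836166  0.01077817]
n=4 [70.1, -1.2, 72.3] [0.002, -0.001, 0.001]
```

Call:
{"fn": "step_arm", "kwargs": {
  "moves": [
    [[30,-1,30],[0.002,-0.001,0.001],50],
    [[56,-1.2,58],[0.002,-0.001,0.001],50],
    [[63,-1.2,65],[0.002,-0.001,0.001],50],
    [[70.1,-1.2,72.3],[0.002,-0.001,0.001],50],
    [[70.1,-1.2,72.3],[0.002,-0.001,0.001],50],
    [[70.1,-1.2,72.3],[0.002,-0.001,0.001],50]
  ]
}}

```text
clock: 27.55
tcp_pos: [0.4258, -0.0891, 0.0114]
orientation: [0.261, 0.676, 0.63, -0.28]
wrist_force: [0.2, -0.5, 0.3]
finger_gap: 0.0495
grip_force: 0.0
```

Call:
{"fn": "step_arm", "kwargs": {
  "moves": [
    [[0,0,0],[0,0,0],36],
    [[0,0,0],[0,0,0],30],
    [[0,0,0],[0,0,0],28],
    [[0,0,0],[0,0,0],28],
    [[0,0,0],[0,0,0],28]
  ]
}}

```text
clock: 27.97
tcp_pos: [0.4268, -0.0891, 0.0123]
orientation: [0.262, 0.676, 0.629, -0.279]
wrist_force: [-0.1, 4.3, 7.0]
finger_gap: 0.0326
grip_force: 50.6
```

```bash
python3 - <<'E'
from h import *
p0,r0=cur(); print(p0)
M=np.array([.4266,-.0816,.012]); c=r0.inv().apply(M-p0); print(c); c[1]=0
r1=ori(-4,45); tgt=np.array([.41,.01,.0185])
plan([(p0+[0,0,.1],r0),(tgt+[0,0,.09]-r1.apply(c),r1)])
E
```

```text
[ 0.42684526 -0.08910576  0.0123297 ]
[ 0.00551202 -0.00077899 -0.00505135]
n=4 [-70.7, 0.3, -70.7] [0.0, 0.0, 0.0]
n=8 [41.8, -13.0, -33.2] [0.002, 0.855, -0.001]
n=7 [43.8, -10.8, 8.2] [0.001, 0.716, -0.001]
```

Call:
{"fn": "step_arm", "kwargs": {
  "moves": [
    [[-20,0,-20],[0,0,0],28],
    [[-45,0.2,-45],[0,0,0],28],
    [[-70.7,0.3,-70.7],[0,0,0],28],
    [[-70.7,0.3,-70.7],[0,0,0],28],
    [[-70.7,0.3,-70.7],[0,0,0],28]
  ]
}}

```text
clock: 28.38
tcp_pos: [0.4278, -0.0891, 0.1131]
orientation: [0.262, 0.677, 0.629, -0.278]
wrist_force: [0.3, 0.5, -2.2]
finger_gap: 0.0326
grip_force: 50.0
```

Call:
{"fn": "step_arm", "kwargs": {
  "moves": [
    [[41.8,-13,-33.2],[0.002,0.855,-0.001],28],
    [[41.8,-13,-33.2],[0.002,0.855,-0.001],28],
    [[41.8,-13,-33.2],[0.002,0.855,-0.001],28],
    [[41.8,-13,-33.2],[0.002,0.855,-0.001],28],
    [[41.8,-13,-33.2],[0.002,0.855,-0.001],28],
    [[41.8,-13,-33.2],[0.002,0.855,-0.001],28],
    [[41.8,-13,-33.2],[0.002,0.855,-0.001],28],
    [[41.8,-13,-33.2],[0.002,0.855,-0.001],28]
  ]
}}

```text
clock: 29.05
tcp_pos: [0.4166, -0.0382, 0.1042]
orientation: [-0.025, 0.734, 0.679, 0.026]
wrist_force: [0.6, -0.5, -0.4]
finger_gap: 0.0329
grip_force: 50.0
```

Call:
{"fn": "step_arm", "kwargs": {
  "moves": [
    [[43.8,-10.8,8.2],[0.001,0.716,-0.001],28],
    [[43.8,-10.8,8.2],[0.001,0.716,-0.001],28],
    [[43.8,-10.8,8.2],[0.001,0.716,-0.001],28],
    [[43.8,-10.8,8.2],[0.001,0.716,-0.001],28],
    [[43.8,-10.8,8.2],[0.001,0.716,-0.001],28],
    [[43.8,-10.8,8.2],[0.001,0.716,-0.001],28],
    [[43.8,-10.8,8.2],[0.001,0.716,-0.001],28],
    [[43.8,-10.8,8.2],[0.001,0.716,-0.001],28]
  ]
}}

```text
clock: 29.72
tcp_pos: [0.4082, 0.0096, 0.0977]
orientation: [-0.264, 0.677, 0.629, 0.278]
wrist_force: [-0.0, 0.4, -1.1]
finger_gap: 0.033
grip_force: 50.0
```

Call:
{"fn": "step_arm", "kwargs": {
  "moves": [
    [[0,0,0],[0,0,0],28],
    [[0,0,0],[0,0,0],28],
    [[0,0,0],[0,0,0],28],
    [[0,0,0],[0,0,0],28],
    [[0,0,0],[0,0,0],28],
    [[0,0,0],[0,0,0],28]
  ]
}}

```text
clock: 30.22
tcp_pos: [0.4093, 0.0097, 0.1002]
orientation: [-0.261, 0.676, 0.63, 0.279]
wrist_force: [-0.8, 0.4, 0.1]
finger_gap: 0.0327
grip_force: 50.0
```

```bash
python3 - <<'E'
from h import *
p0,r0=cur(); print(p0,telemetry.get_state()["finger_gap"])
c=np.array([.0055,0,-.005])
r1=ori(-4,45); tgt=np.array([.41,.01,.0185])
plan([(tgt+[0,0,.015]-r1.apply(c),r1),(tgt-r1.apply(c),r1)])
E
```

```text
[0.40933736 0.00970651 0.10023235] 0.032662272312303724
n=3 [-52.4, 0.7, 52.5] [-0.001, 0.001, -0.0]
n=2 [-10.6, -0.0, 10.6] [0.0, -0.0, -0.0]
```

Call:
{"fn": "step_arm", "kwargs": {
  "moves": [
    [[-26,0.7,26],[-0.001,0.001,0],28],
    [[-52.4,0.7,52.5],[-0.001,0.001,0],28],
    [[-58,0.7,58],[-0.001,0.001,0],28],
    [[-63,0.7,63.1],[-0.001,0.001,0],28],
    [[-63,0.7,63.1],[-0.001,0.001,0],28],
    [[-63,0.7,63.1],[-0.001,0.001,0],28],
    [[-63,0.7,63.1],[-0.001,0.001,0],28]
  ]
}}

```text
clock: 30.8
tcp_pos: [0.4103, 0.0092, 0.0115]
orientation: [-0.261, 0.676, 0.63, 0.28]
wrist_force: [0.7, -0.3, -0.5]
finger_gap: 0.0326
grip_force: 50.1
```

Call:
{"fn": "step_arm", "kwargs": {
  "moves": [
    [[0,0,0],[0,0,0],36],
    [[0,0,0],[0,0,0],42],
    [[0,0,0],[0,0,0],50],
    [[0,0,0],[0,0,0],50]
  ]
}}

```text
clock: 31.13
tcp_pos: [0.41, 0.0094, 0.0109]
orientation: [-0.261, 0.676, 0.63, 0.28]
wrist_force: [-0.6, -0.6, 0.3]
finger_gap: 0.0497
grip_force: 0.0
```

Call:
{"fn": "step_arm", "kwargs": {
  "moves": [
    [[25,0,-25],[0,0,0],50],
    [[63.6,0,-63.6],[0,0,0],50],
    [[63.6,0,-63.6],[0,0,0],50],
    [[63.6,0,-63.6],[0,0,0],50],
    [[63.6,0,-63.6],[0,0,0],50],
    [[63.6,0,-63.6],[0,0,0],50]
  ]
}}

```text
clock: 31.63
tcp_pos: [0.4096, 0.0095, 0.1]
orientation: [-0.262, 0.676, 0.629, 0.28]
wrist_force: [0.6, 0.2, -0.8]
finger_gap: 0.0498
grip_force: 0.0
```

```bash
python3 - <<'E'
from h import *
print(cur()[0])
M=np.array([.410,.010,.017])
p,r=tcpA(M,-4,.0055,.004,-45,0); print(p)
plan([(p+[0,0,.09],r)])
E
```

```text
[0.40960118 0.00953427 0.09999686]
[0.40984108 0.00772737 0.01177817]
n=8 [0.0, 0.2, -1.4] [-0.001, -0.855, -0.001]
n=7 [-0.8, 0.2, -0.7] [-0.0, -0.717, -0.0]
```

Call:
{"fn": "step_arm", "kwargs": {
  "moves": [
    [[0,0.2,-1.4],[-0.001,-0.855,-0.001],50],
    [[0,0.2,-1.4],[-0.001,-0.855,-0.001],50],
    [[0,0.2,-1.4],[-0.001,-0.855,-0.001],50],
    [[0,0.2,-1.4],[-0.001,-0.855,-0.001],50],
    [[0,0.2,-1.4],[-0.001,-0.855,-0.001],50],
    [[0,0.2,-1.4],[-0.001,-0.855,-0.001],50],
    [[0,0.2,-1.4],[-0.001,-0.855,-0.001],50],
    [[0,0.2,-1.4],[-0.001,-0.855,-0.001],50]
  ]
}}

```text
clock: 32.3
tcp_pos: [0.409, 0.0113, 0.1007]
orientation: [0.024, 0.729, 0.684, -0.026]
wrist_force: [-1.3, -0.2, -0.4]
finger_gap: 0.0499
grip_force: 0.0
```

Call:
{"fn": "step_arm", "kwargs": {
  "moves": [
    [[-0.8,0.2,-0.7],[0,-0.717,0],50],
    [[-0.8,0.2,-0.7],[0,-0.717,0],50],
    [[-0.8,0.2,-0.7],[0,-0.717,0],50],
    [[-0.8,0.2,-0.7],[0,-0.717,0],50],
    [[-0.8,0.2,-0.7],[0,-0.717,0],50],
    [[-0.8,0.2,-0.7],[0,-0.717,0],50],
    [[-0.8,0.2,-0.7],[0,-0.717,0],50],
    [[-0.8,0.2,-0.7],[0,-0.717,0],50]
  ]
}}

```text
clock: 32.97
tcp_pos: [0.409, 0.0076, 0.0997]
orientation: [0.258, 0.675, 0.631, -0.282]
wrist_force: [0.0, 0.0, 1.2]
finger_gap: 0.0502
grip_force: 0.0
```

Call:
{"fn": "step_arm", "kwargs": {
  "moves": [
    [[0,0,0],[0,0,0],50],
    [[0,0,0],[0,0,0],50],
    [[0,0,0],[0,0,0],50],
    [[0,0,0],[0,0,0],50],
    [[0,0,0],[0,0,0],50]
  ]
}}

```text
clock: 33.38
tcp_pos: [0.4103, 0.0071, 0.1031]
orientation: [0.261, 0.677, 0.629, -0.279]
wrist_force: [0.4, 0.4, 0.4]
finger_gap: 0.0499
grip_force: 0.0
```

```bash
python3 - <<'E'
from h import *
print(cur()[0])
M=np.array([.410,.010,.017])
p,r=tcpA(M,-4,.0055,.004,-45,0); print(p)
plan([(p,r)])
E
```

```text
[0.41031403 0.00712563 0.10308185]
[0.40984108 0.00772737 0.01177817]
n=4 [64.9, -0.7, 64.2] [-0.0, -0.001, -0.003]
```

Call:
{"fn": "step_arm", "kwargs": {
  "moves": [
    [[32,-0.7,32],[0,-0.001,-0.003],50],
    [[52,-0.7,51],[0,-0.001,-0.003],50],
    [[59,-0.7,58],[0,-0.001,-0.003],50],
    [[64.9,-0.7,64.2],[0,-0.001,-0.003],50],
    [[64.9,-0.7,64.2],[0,-0.001,-0.003],50],
    [[64.9,-0.7,64.2],[0,-0.001,-0.003],50]
  ]
}}

```text
clock: 33.88
tcp_pos: [0.4099, 0.0081, 0.0118]
orientation: [0.261, 0.675, 0.631, -0.281]
wrist_force: [-0.3, 0.7, -0.3]
finger_gap: 0.05
grip_force: 0.0
```

Call:
{"fn": "step_arm", "kwargs": {
  "moves": [
    [[0,0,0],[0,0,0],36],
    [[0,0,0],[0,0,0],30],
    [[0,0,0],[0,0,0],28],
    [[0,0,0],[0,0,0],28],
    [[0,0,0],[0,0,0],28]
  ]
}}

```text
clock: 34.3
tcp_pos: [0.4105, 0.0085, 0.0123]
orientation: [0.262, 0.675, 0.631, -0.28]
wrist_force: [0.5, 4.6, 7.2]
finger_gap: 0.0327
grip_force: 50.5
```

```bash
python3 - <<'E'
from h import *
p0,r0=cur(); print(p0)
M=np.array([.410,.010,.017]); c=r0.inv().apply(M-p0); print(c); c[1]=0
r1=ori(-4,45); tgt=np.array([.41,-.01,.0135])
plan([(p0+[0,0,.09],r0),(tgt+[0,0,.09]-r1.apply(c),r1)])
E
```

```text
[0.41054219 0.00845106 0.01234304]
[-0.00223063 -0.00064355 -0.00435782]
n=4 [-63.7, 0.0, -63.6] [0.0, 0.0, 0.0]
n=8 [-5.2, 0.4, 5.5] [0.0, 0.855, 0.001]
n=7 [-6.2, 0.4, -0.3] [0.0, 0.717, 0.002]
```

Call:
{"fn": "step_arm", "kwargs": {
  "moves": [
    [[-20,0,-20],[0,0,0],28],
    [[-42,0,-42],[0,0,0],28],
    [[-63.7,0,-63.6],[0,0,0],28],
    [[-63.7,0,-63.6],[0,0,0],28],
    [[-63.7,0,-63.6],[0,0,0],28]
  ]
}}

```text
clock: 34.72
tcp_pos: [0.411, 0.0087, 0.1025]
orientation: [0.262, 0.676, 0.63, -0.278]
wrist_force: [0.6, 0.4, -0.8]
finger_gap: 0.0327
grip_force: 49.9
```

Call:
{"fn": "step_arm", "kwargs": {
  "moves": [
    [[-5.2,0.4,5.5],[0,0.855,0.001],28],
    [[-5.2,0.4,5.5],[0,0.855,0.001],28],
    [[-5.2,0.4,5.5],[0,0.855,0.001],28],
    [[-5.2,0.4,5.5],[0,0.855,0.001],28],
    [[-5.2,0.4,5.5],[0,0.855,0.001],28],
    [[-5.2,0.4,5.5],[0,0.855,0.001],28],
    [[-5.2,0.4,5.5],[0,0.855,0.001],28],
    [[-5.2,0.4,5.5],[0,0.855,0.001],28]
  ]
}}

```text
clock: 35.38
tcp_pos: [0.4094, -0.0021, 0.1003]
orientation: [-0.025, 0.733, 0.679, 0.026]
wrist_force: [1.1, -0.5, -0.7]
finger_gap: 0.0332
grip_force: 49.9
```

Call:
{"fn": "step_arm", "kwargs": {
  "moves": [
    [[-6.2,0.4,-0.3],[0,0.717,0.002],28],
    [[-6.2,0.4,-0.3],[0,0.717,0.002],28],
    [[-6.2,0.4,-0.3],[0,0.717,0.002],28],
    [[-6.2,0.4,-0.3],[0,0.717,0.002],28],
    [[-6.2,0.4,-0.3],[0,0.717,0.002],28],
    [[-6.2,0.4,-0.3],[0,0.717,0.002],28],
    [[-6.2,0.4,-0.3],[0,0.717,0.002],28],
    [[-6.2,0.4,-0.3],[0,0.717,0.002],28]
  ]
}}

```text
clock: 36.05
tcp_pos: [0.4086, -0.0054, 0.0986]
orientation: [-0.264, 0.677, 0.628, 0.277]
wrist_force: [1.2, 0.5, -0.6]
finger_gap: 0.0331
grip_force: 49.9
```

Call:
{"fn": "step_arm", "kwargs": {
  "moves": [
    [[0,0,0],[0,0,0],28],
    [[0,0,0],[0,0,0],28],
    [[0,0,0],[0,0,0],28],
    [[0,0,0],[0,0,0],28],
    [[0,0,0],[0,0,0],28],
    [[0,0,0],[0,0,0],28]
  ]
}}

```text
clock: 36.55
tcp_pos: [0.4097, -0.0053, 0.1012]
orientation: [-0.261, 0.676, 0.63, 0.279]
wrist_force: [-0.7, 0.4, -0.6]
finger_gap: 0.0333
grip_force: 49.9
```

```bash
python3 - <<'E'
from h import *
p0,r0=cur(); print(p0,telemetry.get_state()["finger_gap"])
c=np.array([-.0022,0,-.0044])
r1=ori(-4,45); tgt=np.array([.41,-.01,.0135])
plan([(tgt+[0,0,.015]-r1.apply(c),r1),(tgt-r1.apply(c),r1)])
t=cam("top");cv2.imwrite("pics/t10full.png",t)
crop(t,190,170,390,320,4,"c10.png")
E
```

```text
[ 0.40965174 -0.00534631  0.10118978] 0.03332211145855395
n=3 [-52.4, 0.8, 52.6] [-0.001, 0.001, -0.001]
n=2 [-10.6, -0.0, 10.6] [0.0, 0.0, -0.0]
```

View pics/c10.png

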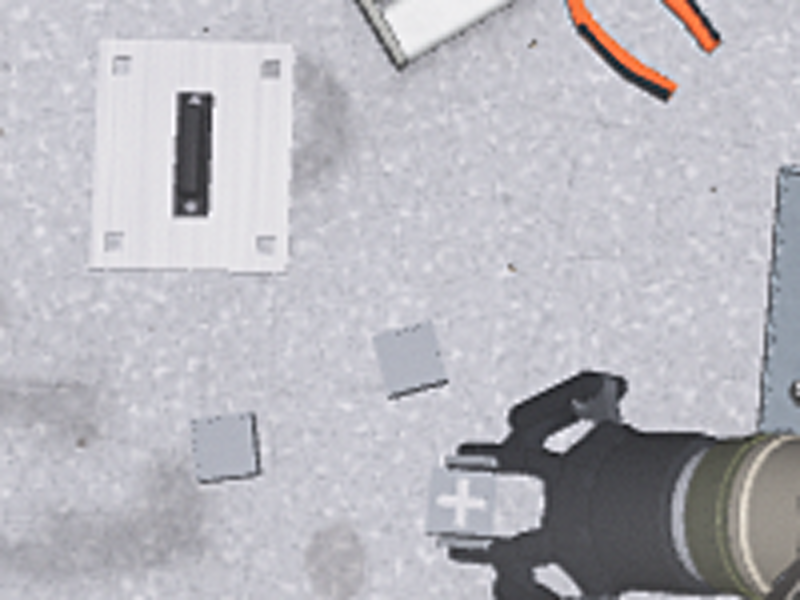

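Call:
{"fn": "step_arm", "kwargs": {
  "moves": [
    [[-26,0.8,26],[-0.001,0.001,-0.001],28],
    [[-52.4,0.8,52.6],[-0.001,0.001,-0.001],28],
    [[-58,0.8,58],[-0.001,0.001,-0.001],28],
    [[-63,0.8,63.2],[-0.001,0.001,-0.001],28],
    [[-63,0.8,63.2],[-0.001,0.001,-0.001],28],
    [[-63,0.8,63.2],[-0.001,0.001,-0.001],28],
    [[-63,0.8,63.2],[-0.001,0.001,-0.001],28]
  ]
}}

```text
clock: 37.18
tcp_pos: [0.4107, -0.0059, 0.0123]
orientation: [-0.261, 0.676, 0.63, 0.28]
wrist_force: [0.2, 0.2, -0.2]
finger_gap: 0.0331
grip_force: 50.2
```

Call:
{"fn": "step_arm", "kwargs": {
  "moves": [
    [[0,0,0],[0,0,0],36],
    [[0,0,0],[0,0,0],44],
    [[0,0,0],[0,0,0],54],
    [[0,0,0],[0,0,0],54]
  ]
}}

```text
clock: 37.52
tcp_pos: [0.4103, -0.0056, 0.0117]
orientation: [-0.261, 0.676, 0.63, 0.28]
wrist_force: [0.8, 0.6, -0.7]
finger_gap: 0.054
grip_force: 0.0
```

Call:
{"fn": "step_arm", "kwargs": {
  "moves": [
    [[25,0,-25],[0,0,0],54],
    [[65,0,-65],[0,0,0],50],
    [[65,0,-65],[0,0,0],50],
    [[65,0,-65],[0,0,0],50],
    [[65,0,-65],[0,0,0],50],
    [[65,0,-65],[0,0,0],50]
  ]
}}

```text
clock: 38.02
tcp_pos: [0.4099, -0.0055, 0.1028]
orientation: [-0.262, 0.676, 0.629, 0.28]
wrist_force: [0.3, -0.0, 0.2]
finger_gap: 0.05
grip_force: 0.0
```

```bash
python3 - <<'E'
from h import *
print(cur()[0])
plan([(np.array([.41,-.01,.1]),ori(-4,0))])
E
```

```text
[ 0.40993819 -0.00545347  0.10276228]
n=8 [-5.2, 0.4, -1.3] [-0.001, -0.787, -0.001]
```

Call:
{"fn": "step_arm", "kwargs": {
  "moves": [
    [[-5.2,0.4,-1.3],[-0.001,-0.787,-0.001],54],
    [[-5.2,0.4,-1.3],[-0.001,-0.787,-0.001],54],
    [[-5.2,0.4,-1.3],[-0.001,-0.787,-0.001],54],
    [[-5.2,0.4,-1.3],[-0.001,-0.787,-0.001],54],
    [[-5.2,0.4,-1.3],[-0.001,-0.787,-0.001],54],
    [[-5.2,0.4,-1.3],[-0.001,-0.787,-0.001],54],
    [[-5.2,0.4,-1.3],[-0.001,-0.787,-0.001],54],
    [[-5.2,0.4,-1.3],[-0.001,-0.787,-0.001],54]
  ]
}}

```text
clock: 38.68
tcp_pos: [0.4092, -0.008, 0.0996]
orientation: [-0.0, 0.73, 0.683, -0.001]
wrist_force: [-0.6, 0.2, 0.2]
finger_gap: 0.0541
grip_force: 0.0
```

Call:
{"fn": "step_arm", "kwargs": {
  "moves": [
    [[0,0,0],[0,0,0],54],
    [[0,0,0],[0,0,0],54],
    [[0,0,0],[0,0,0],54],
    [[0,0,0],[0,0,0],54]
  ]
}}

```text
clock: 39.02
tcp_pos: [0.4101, -0.0111, 0.1]
orientation: [-0.001, 0.732, 0.681, -0.0]
wrist_force: [-0.9, -0.3, 0.6]
finger_gap: 0.0539
grip_force: 0.0
```

```bash
python3 - <<'E'
from h import *
print(cur()[0])
plan([(np.array([.41,-.01,.006]),ori(-4,0))])
t=cam("top");s=cam("scene")
for n,im in(("top",t),("scene",s)):
    hsv=cv2.cvtColor(im,cv2.COLOR_BGR2HSV); u=proj(n,[.41,-.01,.024]); print(n,u)
E
```

```text
[ 0.4100962  -0.01108495  0.10004602]
n=4 [1.0, -0.1, 94.0] [-0.001, -0.0, -0.003]
top [305.19569155 295.95426275]
scene [270.92115197 273.00509702]
```

Call:
{"fn": "step_arm", "kwargs": {
  "moves": [
    [[0.5,0,35],[-0.001,0,-0.003],54],
    [[1,-0.1,70],[-0.001,0,-0.003],54],
    [[1,-0.1,86],[-0.001,0,-0.003],54],
    [[1,-0.1,94],[-0.001,0,-0.003],54],
    [[1,-0.1,94],[-0.001,0,-0.003],54],
    [[1,-0.1,94],[-0.001,0,-0.003],54]
  ]
}}

```text
clock: 39.62
tcp_pos: [0.4105, -0.0096, 0.0069]
orientation: [0.0, 0.731, 0.683, 0.0]
wrist_force: [0.2, -0.3, 0.5]
finger_gap: 0.0538
grip_force: 0.0
```

Call:
{"fn": "step_arm", "kwargs": {
  "moves": [
    [[0,0,0],[0,0,0],36],
    [[0,0,0],[0,0,0],30],
    [[0,0,0],[0,0,0],28],
    [[0,0,0],[0,0,0],28],
    [[0,0,0],[0,0,0],28],
    [[0,0,0],[0,0,0],28]
  ],
  "grip_force": 60
}}

```text
clock: 40.12
tcp_pos: [0.4118, -0.0096, 0.0082]
orientation: [0.002, 0.73, 0.683, 0.001]
wrist_force: [0.1, -1.4, 5.7]
finger_gap: 0.0328
grip_force: 60.3
```

Call:
{"fn": "step_arm", "kwargs": {
  "moves": [
    [[0,0,-30],[0,0,0],28],
    [[0,0,-70],[0,0,0],28],
    [[0,0,-110],[0,0,0],28],
    [[0,0,-130],[0,0,0],28],
    [[0,0,-130],[0,0,0],28],
    [[0,0,-130],[0,0,0],28]
  ]
}}

```text
clock: 40.62
tcp_pos: [0.4116, -0.0095, 0.1384]
orientation: [0.003, 0.73, 0.683, 0.002]
wrist_force: [-0.4, -0.6, -0.6]
finger_gap: 0.0322
grip_force: 60.2
```

```bash
python3 - <<'E'
from h import *
print(cur()[0])
plan([(np.array([.5238,-.2195,.135]),ori(-3.6,0))])
E
```

```text
[ 0.41159541 -0.00946919  0.13842912]
n=7 [-202.0, 126.0, 4.4] [0.006, 0.001, -0.004]
```

Call:
{"fn": "step_arm", "kwargs": {
  "moves": [
    [[-30,19,1],[0,0,0],28],
    [[-64,40,2],[0.006,0.001,-0.004],28],
    [[-98,61,3],[0.006,0.001,-0.004],28],
    [[-132,82,4],[0.006,0.001,-0.004],28],
    [[-166,103,4.4],[0.006,0.001,-0.004],28],
    [[-190,118,4.4],[0.006,0.001,-0.004],28],
    [[-202,126,4.4],[0.006,0.001,-0.004],28],
    [[-202,126,4.4],[0.006,0.001,-0.004],28]
  ]
}}

```text
clock: 41.28
tcp_pos: [0.5228, -0.2221, 0.13]
orientation: [-0.003, 0.73, 0.683, -0.002]
wrist_force: [1.3, 0.4, 0.6]
finger_gap: 0.0325
grip_force: 60.1
```

Call:
{"fn": "step_arm", "kwargs": {
  "moves": [
    [[0,0,0],[0,0,0],28],
    [[0,0,0],[0,0,0],28],
    [[0,0,0],[0,0,0],28],
    [[0,0,0],[0,0,0],28]
  ]
}}

```text
clock: 41.62
tcp_pos: [0.5216, -0.2179, 0.1323]
orientation: [-0.002, 0.729, 0.685, -0.001]
wrist_force: [-0.2, -0.1, -0.7]
finger_gap: 0.0327
grip_force: 60.1
```

```bash
python3 - <<'E'
from h import *
print(cur()[0],telemetry.get_state()["finger_gap"])
plan([(np.array([.5238,-.2195,.0145]),ori(-3.6,0))])
E
```

```text
[ 0.5215967  -0.21788568  0.13229169] 0.03270142956912472
n=4 [-1.6, 3.0, 117.8] [-0.006, -0.001, 0.001]
```

Call:
{"fn": "step_arm", "kwargs": {
  "moves": [
    [[-1,3,35],[-0.006,-0.001,0.001],28],
    [[-1.6,3,70],[-0.006,-0.001,0.001],28],
    [[-1.6,3,95],[-0.006,-0.001,0.001],28],
    [[-1.6,3,110],[-0.006,-0.001,0.001],28],
    [[-1.6,3,117.5],[-0.006,-0.001,0.001],28],
    [[-1.6,3,117.5],[-0.006,-0.001,0.001],28],
    [[-1.6,3,117.5],[-0.006,-0.001,0.001],28]
  ]
}}

```text
clock: 42.2
tcp_pos: [0.5248, -0.2204, 0.0158]
orientation: [0.001, 0.729, 0.684, 0.0]
wrist_force: [0.2, 0.5, -0.3]
finger_gap: 0.0328
grip_force: 60.1
```

Call:
{"fn": "step_arm", "kwargs": {
  "moves": [
    [[0,0,0],[0,0,0],36],
    [[0,0,0],[0,0,0],42],
    [[0,0,0],[0,0,0],46],
    [[0,0,0],[0,0,0],46]
  ]
}}

```text
clock: 42.53
tcp_pos: [0.5249, -0.221, 0.0153]
orientation: [0.001, 0.729, 0.684, 0.0]
wrist_force: [-0.7, 0.6, 0.4]
finger_gap: 0.0459
grip_force: 0.0
```

Call:
{"fn": "step_arm", "kwargs": {
  "moves": [
    [[0,0,-30],[0,0,0],46],
    [[0,0,-70],[0,0,0],46],
    [[0,0,-110],[0,0,0],46],
    [[0,0,-150],[0,0,0],46],
    [[0,0,-150],[0,0,0],46],
    [[0,0,-150],[0,0,0],46]
  ]
}}

```text
clock: 43.03
tcp_pos: [0.5264, -0.2221, 0.1683]
orientation: [0.004, 0.73, 0.684, 0.001]
wrist_force: [-0.0, -0.7, -1.2]
finger_gap: 0.0459
grip_force: 0.0
```

Call:
{"fn": "step_arm", "kwargs": {
  "moves": [
    [[40,0,0],[0,0,0],46],
    [[80,-10,0],[0,0,0],46],
    [[120,-20,0],[0,0,0],46],
    [[160,-25,0],[0,0,0],46],
    [[200,-30,0],[0,0,0],46],
    [[230,-30,0],[0,0,0],46],
    [[230,-30,0],[0,0,0],46],
    [[230,-30,0],[0,0,0],46]
  ]
}}

```text
clock: 43.7
tcp_pos: [0.5081, 0.0124, 0.1634]
orientation: [-0.0, 0.728, 0.685, -0.001]
wrist_force: [-0.5, 0.1, 0.3]
finger_gap: 0.0459
grip_force: 0.0
```

```bash
python3 - <<'E'
from h import *
print(cur()[0])
t=cam("top");s=cam("scene")
a=cv2.resize(t[195:300,365:460],None,fx=4,fy=4,interpolation=2); b=cv2.resize(s[280:385,330:445],None,fx=3.5,fy=4,interpolation=2)
cv2.imwrite("pics/c11.png",np.hstack([a,b]))
cv2.imwrite("pics/t11full.png",t);cv2.imwrite("pics/s11full.png",s)
E
```

```text
[0.50814209 0.01235619 0.163366  ]
```

View pics/c11.png

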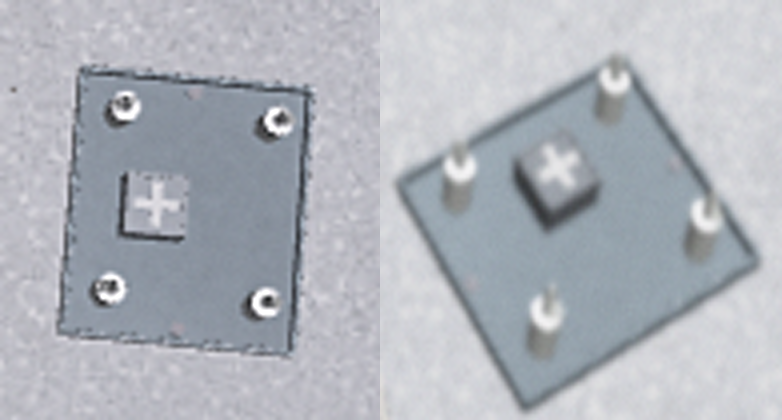

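```bash
cat >> h.py <<'E'
def blobs(im,mask,lo,hi,roi):
    m=np.zeros(mask.shape,np.uint8); x0,y0,x1,y1=roi; m[y0:y1,x0:x1]=mask[y0:y1,x0:x1]
    k,l,st,c=cv2.connectedComponentsWithStats(m); return [(c[i],st[i,4]) for i in range(1,k) if lo<=st[i,4]<=hi]
E
python3 - <<'E'
from h import *
t=cam("top");s=cam("scene")
for n,im,roi in(("top",t,(205,175,275,245)),("scene",s,(270,170,350,225))):
    g=cv2.cvtColor(im,cv2.COLOR_BGR2GRAY)
    m=(g<90).astype(np.uint8)
    for c,a in blobs(im,m,20,600,roi): print(n,"rib",c,a,plane(n,*c,.024)[:2])
t=cv2.imread("pics/t11full.png");g=cv2.cvtColor(t,cv2.COLOR_BGR2GRAY)
for c,a in blobs(t,(g>205).astype(np.uint8),6,60,(382,212,442,284)): print("bright",c,a,plane("top",*c,.038)[:2])
s=cv2.imread("pics/s11full.png");g=cv2.cvtColor(s,cv2.COLOR_BGR2GRAY)
for c,a in blobs(s,(g>195).astype(np.uint8),6,90,(334,292,440,382)): print("s bright",c,a,plane("scene",*c,.038)[:2])
plan([(np.array([.605,.146,.13]),ori(90,0))])
E
```

```text
top rib [237.75225225 207.4954955 ] 222 [0.60112429 0.1428871 ]
bright [397.07142857 222.64285714] 14 [ 0.57262533 -0.20647405]
bright [433.31578947 225.15789474] 19 [ 0.56878362 -0.28541988]
bright [403.55263158 245.52631579] 38 [ 0.52274174 -0.22069586]
bright [392.94736842 266.73684211] 19 [ 0.47616739 -0.19790572]
bright [430.43478261 270.13043478] 23 [ 0.47053243 -0.27880245]
s bright [396.5625 299.9375] 32 [ 0.57638715 -0.20429775]
s bright [380.50793651 321.17460317] 63 [ 0.52172382 -0.22441292]
s bright [352.89189189 321.83783784] 37 [ 0.47775125 -0.19770916]
s bright [422.11428571 334.14285714] 35 [ 0.56901239 -0.28710321]
s bright [376.85714286 358.28571429] 49 [ 0.47027581 -0.28000732]
n=8 [74.4, 45.3, 17.8] [-0.0, 0.0, -0.855]
n=8 [13.4, 78.6, 16.3] [-0.001, 0.0, -0.782]
```

Call:
{"fn": "step_arm", "kwargs": {
  "moves": [
    [[74.4,45.3,10],[0,0,-0.855],46],
    [[74.4,45.3,10],[0,0,-0.855],46],
    [[74.4,45.3,10],[0,0,-0.855],46],
    [[74.4,45.3,10],[0,0,-0.855],46],
    [[74.4,45.3,10],[0,0,-0.855],46],
    [[74.4,45.3,10],[0,0,-0.855],46],
    [[74.4,45.3,10],[0,0,-0.855],46],
    [[74.4,45.3,10],[0,0,-0.855],46]
  ]
}}

```text
clock: 44.57
tcp_pos: [0.5595, 0.0805, 0.1544]
orientation: [0.0, 0.38, 0.925, -0.0]
wrist_force: [0.2, -0.6, -0.4]
finger_gap: 0.0459
grip_force: 0.0
```

Call:
{"fn": "step_arm", "kwargs": {
  "moves": [
    [[13.4,78.6,16.3],[-0.001,0,-0.782],40],
    [[13.4,78.6,16.3],[-0.001,0,-0.782],40],
    [[13.4,78.6,16.3],[-0.001,0,-0.782],40],
    [[13.4,78.6,16.3],[-0.001,0,-0.782],40],
    [[13.4,78.6,16.3],[-0.001,0,-0.782],40],
    [[13.4,78.6,16.3],[-0.001,0,-0.782],40],
    [[13.4,78.6,16.3],[-0.001,0,-0.782],40],
    [[13.4,78.6,16.3],[-0.001,0,-0.782],40]
  ]
}}

```text
clock: 45.23
tcp_pos: [0.6053, 0.1461, 0.1382]
orientation: [0.001, 0.001, 1.0, 0.0]
wrist_force: [0.7, 0.7, -0.4]
finger_gap: 0.0395
grip_force: 0.0
```

Call:
{"fn": "step_arm", "kwargs": {
  "moves": [
    [[0,0,0],[0,0,0],40],
    [[0,0,0],[0,0,0],40],
    [[0,0,0],[0,0,0],40],
    [[0,0,0],[0,0,0],40]
  ]
}}

```text
clock: 45.57
tcp_pos: [0.6051, 0.147, 0.1386]
orientation: [0.001, -0.0, 1.0, 0.0]
wrist_force: [-0.6, 0.3, 0.5]
finger_gap: 0.0399
grip_force: 0.0
```

```bash
python3 - <<'E'
from h import *
print(cur()[0],telemetry.get_state()["joint_pos"])
plan([(np.array([.605,.1455,.0065]),ori(90,0))])
# plate outline check for knock
for n,roi in(("top",(200,170,280,250)),("scene",(270,165,355,225))):
    im=cam(n); g=cv2.cvtColor(im,cv2.COLOR_BGR2GRAY); hs=cv2.cvtColor(im,cv2.COLOR_BGR2HSV)
    m=((g>222)).astype(np.uint8)
    for c,a in blobs(im,m,200,9000,roi): print(n,c,a,plane(n,*c,.004)[:2])
E
```

```text
[0.60512344 0.14698747 0.13857346] [1.09306658e-01 4.42726759e-01 6.98871239e-03 1.13343462e+00
 3.25984386e-04 1.08910188e-01]
n=5 [0.3, -1.6, 132.1] [0.001, 0.002, 0.0]
scene [309.82878412 197.46071133] 1209 [0.60244427 0.14403941]
```

Call:
{"fn": "step_arm", "kwargs": {
  "moves": [
    [[0.3,-1.6,38],[0.001,0.002,0],40],
    [[0.3,-1.6,75],[0.001,0.002,0],40],
    [[0.3,-1.6,105],[0.001,0.002,0],40],
    [[0.3,-1.6,123],[0.001,0.002,0],40],
    [[0.3,-1.6,132],[0.001,0.002,0],40],
    [[0.3,-1.6,132],[0.001,0.002,0],40],
    [[0.3,-1.6,132],[0.001,0.002,0],40]
  ]
}}

```text
clock: 46.25
tcp_pos: [0.6055, 0.1458, 0.0072]
orientation: [0.0, -0.001, 1.0, -0.0]
wrist_force: [0.1, 0.7, 0.2]
finger_gap: 0.0399
grip_force: 0.0
```

Call:
{"fn": "step_arm", "kwargs": {
  "moves": [
    [[0,0,0],[0,0,0],25],
    [[0,0,0],[0,0,0],15],
    [[0,0,0],[0,0,0],6],
    [[0,0,0],[0,0,0],6],
    [[0,0,0],[0,0,0],6],
    [[0,0,0],[0,0,0],6],
    [[0,0,0],[0,0,0],6]
  ],
  "grip_force": 90
}}

```text
clock: 46.83
tcp_pos: [0.6063, 0.1458, 0.0086]
orientation: [0.001, -0.001, 1.0, -0.0]
wrist_force: [-0.8, -1.1, 6.2]
finger_gap: 0.0096
grip_force: 90.1
```

Call:
{"fn": "step_arm", "kwargs": {
  "moves": [
    [[0,0,-20],[0,0,0],6],
    [[0,0,-50],[0,0,0],6],
    [[0,0,-90],[0,0,0],6],
    [[0,0,-130],[0,0,0],6],
    [[0,0,-150],[0,0,0],6],
    [[0,0,-150],[0,0,0],6],
    [[0,0,-150],[0,0,0],6]
  ]
}}

```text
clock: 47.42
tcp_pos: [0.6061, 0.1459, 0.1584]
orientation: [0.002, -0.001, 1.0, -0.0]
wrist_force: [0.1, 0.2, -2.2]
finger_gap: 0.0102
grip_force: 89.2
```

```bash
python3 - <<'E'
from h import *
print(cur()[0],telemetry.get_state()["finger_gap"],telemetry.get_state()["wrist_force"])
plan([(np.array([.50,.0,.17]),ori(88,0)),(np.array([.524,-.2415,.17]),ori(86.4,0))])
E
```

```text
[0.60612214 0.14590149 0.15842518] 0.010210881955730066 [ 0.07992494  0.22672694 -2.17068365]
n=6 [106.3, -145.7, -11.9] [-0.0, 0.003, 0.037]
n=7 [-32.4, -240.5, -0.0] [-0.0, 0.0, 0.028]
```

Call:
{"fn": "step_arm", "kwargs": {
  "moves": [
    [[10,-14,-2],[0,0,0],6],
    [[28,-38,-5],[0,0,0.01],6],
    [[48,-66,-8],[0,0.001,0.02],6],
    [[68,-93,-10],[0,0.002,0.037],6],
    [[88,-120,-12],[0,0.003,0.037],6],
    [[106.3,-145.7,-11.9],[0,0.003,0.037],6],
    [[106.3,-145.7,-11.9],[0,0.003,0.037],6]
  ]
}}

```text
clock: 48.0
tcp_pos: [0.4941, -0.003, 0.1663]
orientation: [-0.005, 0.02, 1.0, -0.001]
wrist_force: [-0.7, -0.2, -2.4]
finger_gap: 0.0097
grip_force: 89.2
```

Call:
{"fn": "step_arm", "kwargs": {
  "moves": [
    [[-4,-34,0],[0,0,0.005],6],
    [[-8,-68,0],[0,0,0.01],6],
    [[-13,-102,0],[0,0,0.015],6],
    [[-18,-136,0],[0,0,0.02],6],
    [[-22,-170,0],[0,0,0.028],6],
    [[-27,-204,0],[0,0,0.028],6],
    [[-32.4,-240.5,0],[0,0,0.028],6],
    [[-32.4,-240.5,0],[0,0,0.028],6]
  ]
}}

```text
clock: 48.67
tcp_pos: [0.5232, -0.2474, 0.1662]
orientation: [-0.002, 0.034, 0.999, -0.001]
wrist_force: [0.5, -0.1, -1.9]
finger_gap: 0.0097
grip_force: 89.2
```

Call:
{"fn": "step_arm", "kwargs": {
  "moves": [
    [[0,0,20],[0,0,0],6],
    [[0,0,45],[0,0,0],6],
    [[0,0,65],[0,0,0],6],
    [[0,0,75],[0,0,0],6],
    [[0,0,75],[0,0,0],6],
    [[0,0,75],[0,0,0],6],
    [[0,0,75],[0,0,0],6],
    [[0,0,75],[0,0,0],6]
  ]
}}

```text
clock: 49.33
tcp_pos: [0.5236, -0.242, 0.095]
orientation: [-0.001, 0.031, 1.0, -0.001]
wrist_force: [-0.0, 0.4, -1.1]
finger_gap: 0.0097
grip_force: 89.2
```

```bash
python3 - <<'E'
from h import *
p,r=cur();print(p,telemetry.get_state()["finger_gap"],r.as_matrix()[:,1])
t=cam("top");cv2.imwrite("pics/t12full.png",t);s=cam("scene");cv2.imwrite("pics/s12full.png",s)
# plate corners in top: bright quad
g=cv2.cvtColor(t,cv2.COLOR_BGR2GRAY); b=g[195:300,370:460]
a=cv2.resize(t[195:300,365:460],None,fx=4,fy=4,interpolation=2); b=cv2.resize(s[280-40:385,330:445],None,fx=3.5,fy=420/145,interpolation=2)
cv2.imwrite("pics/c12.png",np.hstack([a,b]))
E
```

```text
[ 0.52364412 -0.24203145  0.0949893 ] 0.00974075560703815 [ 0.06290006  0.99801808 -0.00187112]
```

View pics/c12.png

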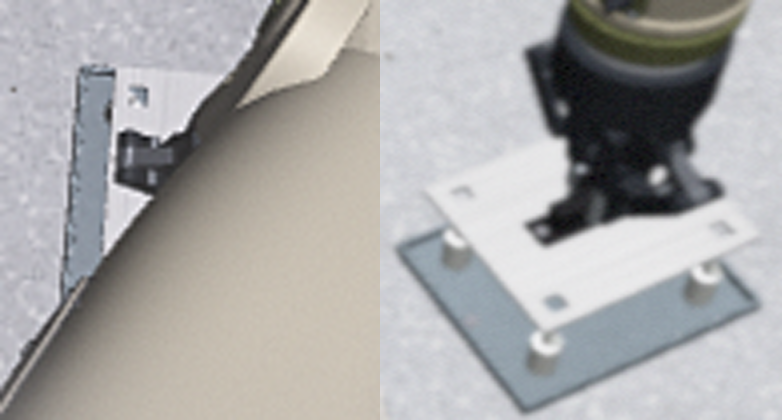

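```bash
cat >> h.py <<'E'
def fit(W,model):
    W=np.array(W)[:,:2];m=np.array(model,float); a=W-W.mean(0);b=m-m.mean(0)
    th=np.arctan2((b[:,0]*a[:,1]-b[:,1]*a[:,0]).sum(),(a*b).sum()); c,s=np.cos(th),np.sin(th);Rm=np.array([[c,-s],[s,c]])
    t=W.mean(0)-Rm@m.mean(0); return t,np.degrees(th),(W-(m@Rm.T+t))*1e3
def ubl(im,c,r,f,up=8):
    x0,y0=int(round(c[0]))-r,int(round(c[1]))-r
    g=cv2.resize(cv2.cvtColor(im,cv2.COLOR_BGR2GRAY)[y0:y0+2*r+1,x0:x0+2*r+1],None,fx=up,fy=up,interpolation=cv2.INTER_CUBIC)
    k,l,st,cc=cv2.connectedComponentsWithStats(f(g.astype(float)).astype(np.uint8))
    if k<2:return None
    i=1+np.argmax(st[1:,4]); pts=np.argwhere(l==i)[:,::-1].astype(np.float32)
    h=cv2.convexHull(pts); M=cv2.moments(h); e=cv2.minEnclosingCircle(h)
    F=lambda p:(np.array(p)+.5)/up-.5+[x0,y0]
    return F((M["m10"]/M["m00"],M["m01"]/M["m00"])),F(e[0]),e[1]/up,M["m00"]/up**2
E
python3 - <<'E'
from h import *
mod=[(.05,.042),(.05,-.042),(-.05,-.042),(-.05,.042)]
t=cv2.imread("pics/t11full.png");s=cv2.imread("pics/s11full.png");s2=cv2.imread("pics/s12full.png")
for thr in(180,195):
  W=[];W2=[]
  for c in[(396,222),(434,225),(431,270),(392,267)]:
    b=ubl(t,c,7,lambda g:g>thr); W.append(plane("top",*b[0],.038));W2.append(plane("top",*b[1],.038)); print(b[2:],end=" ")
  print("\ntop posts",thr,fit(W,mod),fit(W2,mod)[:2])
for thr in(170,185,200):
  W=[]
  for c in[(396,300),(422,334),(377,358),(353,322)]:
    b=ubl(s,c,6,lambda g:g>thr); W.append(plane("scene",*b[1],.038)); print(b[0]-b[1],b[2:],end=" ")
  print("\nscene posts",thr,fit(W,mod))
for n,im,c in(("top",t,(403.5,245.5)),("scene",s,(380.5,321.2))):
  for thr in(190,200):
    b=ubl(im,c,7,lambda g:g>thr); print(n,"cross",plane(n,*b[0],.029)[:2],plane(n,*b[1],.029)[:2],b[3])
for thr in(175,190):
  W=[]
  for c in[(428,319),(379.4,343.6),(353.7,306)]:
    b=ubl(s2,c,4,lambda g:g<thr); W.append(plane("scene",*b[0],.0904)); print(b[0],b[3],end=" ")
  print("\nholes",thr,fit(W,[mod[1],mod[2],mod[3]]))
E
```

```text
(3.955329179763794, 40.8359375) (3.934743642807007, 38.890625) (3.8375327587127686, 39.765625) (4.029581069946289, 42.2890625) 
top posts 180 (array([ 0.52338678, -0.24240001]), np.float64(-4.278333968087741), array([[ 0.05998479, -0.42802602],
       [-0.33132263,  0.54965072],
       [ 0.27353305,  0.29029559],
       [-0.00219521, -0.41192028]])) (array([ 0.52343952, -0.24255764]), np.float64(-4.127446561767286))
(3.389777421951294, 22.453125) (3.750215768814087, 32.625) (3.7088727951049805, 36.4296875) (3.8373634815216064, 38.640625) 
top posts 195 (array([ 0.52255217, -0.24236228]), np.float64(-4.0654371465983274), array([[-1.73777667, -1.27739311],
       [-0.08519632,  0.83593091],
       [ 0.86983957,  0.63923118],
       [ 0.95313342, -0.19776898]])) (array([ 0.52316838, -0.24269664]), np.float64(-4.178423516310779))
[0.24401697 0.42460289] (7.08790922164917, 80.4140625) [-0.41966778  0.40505649] (5.721749782562256, 68.1171875) [-0.15132411  0.7788434 ] (5.950206756591797, 84.7890625) [-0.05788211  1.17408019] (6.725953102111816, 86.28125) 
scene posts 170 (array([ 0.5254783
[... 809 characters left out ...]
5625) [0.10191503 0.38417798] (4.477013111114502, 43.1640625) 
scene posts 200 (array([ 0.5243778 , -0.24126545]), np.float64(-4.276144229176136), array([[ 0.08250147, -0.23991952],
       [ 0.17235846,  0.62310358],
       [-0.59084753,  0.18426782],
       [ 0.3359876 , -0.56745188]]))
top cross [ 0.52395299 -0.22225358] [ 0.5235339  -0.22210239] 80.9140625
top cross [ 0.52396025 -0.22238228] [ 0.52354291 -0.22222394] 72.0
scene cross [ 0.52590068 -0.22077715] [ 0.52625728 -0.2207405 ] 90.609375
scene cross [ 0.52595865 -0.22081366] [ 0.52628624 -0.2206954 ] 77.7578125Traceback (most recent call last):
  File "<stdin>", line 20, in <module>
TypeError: 'NoneType' object is not subscriptable
```

```bash
python3 - <<'E'
from h import *
mod=[(.05,.042),(.05,-.042),(-.05,-.042),(-.05,.042)]
s2=cv2.imread("pics/s12full.png");g=cv2.cvtColor(s2,cv2.COLOR_BGR2GRAY)
for c in[(428,319),(379,344),(354,306)]: print(g[c[1]-4:c[1]+5,c[0]-5:c[0]+6])
for n in range(1):
  W=[];W2=[]
  for c in[(428,319),(379.4,343.6),(353.7,306)]:
    x0,y0=int(c[0])-4,int(c[1])-4; p=g[y0:y0+9,x0:x0+9].astype(float)
    bg=np.median(np.r_[p[0],p[-1],p[:,0],p[:,-1]]); w=np.clip(bg-12-p,0,None); w[0]=w[-1]=0;w[:,0]=w[:,-1]=0
    yy,xx=np.mgrid[:9,:9]; u=(x0+(w*xx).sum()/w.sum(),y0+(w*yy).sum()/w.sum()); print(u,bg)
    W.append(plane("scene",*u,.0904));
  print(fit(W,[mod[1],mod[2],mod[3]]))
E
```

```text
[[228 226 222 220 217 221 225 229 228 226 224]
 [225 220 212 202 194 202 218 227 227 229 227]
 [219 206 197 191 186 186 203 220 227 229 228]
 [219 205 197 197 192 183 184 204 219 225 229]
 [224 215 209 203 199 187 177 185 205 222 226]
 [228 224 216 211 198 196 190 190 206 222 228]
 [229 226 223 216 210 213 216 214 222 226 228]
 [228 227 226 222 222 220 224 226 226 227 225]
 [227 229 228 226 227 228 228 228 226 222 220]]
[[231 230 229 229 227 223 223 226 230 230 232]
 [230 228 227 223 216 205 200 209 223 228 231]
 [228 228 221 202 185 173 170 181 203 223 230]
 [229 224 209 185 168 161 156 160 180 210 225]
 [230 224 209 183 164 159 157 156 166 194 222]
 [232 229 218 197 175 161 160 160 169 192 218]
 [230 230 227 214 193 179 174 182 196 212 223]
 [228 229 229 224 213 202 200 209 219 225 229]
 [227 230 230 228 225 221 222 225 228 229 230]]
[[224 227 228 227 228 229 229 229 228 228 228]
 [227 228 228 224 221 219 223 225 227 228 228]
 [228 223 218 206 198 195 207 222 228 229 230]
 [225 211 197 188 184 181 190 216 227 229 231]
 [222 203 191 193 197 189 188 206 222 228 228]
 [224 218 207 209 213 208 195 200 219 227 230]
 [228 225 221 219 219 217 210 214 221 227 228]
 [230 229 224 224 224 224 222 223 226 229 229]
 [230 231 229 226 228 228 229 228 229 228 227]]
(np.float64(427.8414872798434), np.float64(318.2641878669276)) 226.0
(np.float64(379.6656076250993), np.float64(343.8657664813344)) 228.0
(np.float64(353.30238095238093), np.float64(305.56904761904764)) 228.0
(array([ 0.52349755, -0.24057996]), np.float64(-4.1217503105748925), array([[ 0.82340051, -0.08372157],
       [-0.84508198, -0.61999545],
       [ 0.02168147,  0.70371702]]))
```

Call:
{"fn": "step_arm", "kwargs": {
  "moves": [
    [[-1.6,-0.1,8],[0,0,0],6],
    [[-1.6,-0.1,16],[0,0,0],6],
    [[-1.6,-0.1,22],[0,0,0],6],
    [[-1.6,-0.1,26],[0,0,0],6],
    [[-1.6,-0.1,28],[0,0,0],6],
    [[-1.6,-0.1,30],[0,0,0],6],
    [[-1.6,-0.1,30],[0,0,0],6],
    [[-1.6,-0.1,30],[0,0,0],6]
  ]
}}

```text
clock: 50.1
tcp_pos: [0.5243, -0.2419, 0.0636]
orientation: [-0.002, 0.032, 0.999, -0.0]
wrist_force: [1.2, 0.0, -2.6]
finger_gap: 0.0099
grip_force: 89.2
```

```bash
python3 - <<'E'
from h import *
p,r=cur();st=telemetry.get_state();print(p,st["wrist_force"],st["ft_torque"],st["finger_gap"],r.as_matrix()[:,1:])
s=cam("scene");cv2.imwrite("pics/s13full.png",s);g=cv2.cvtColor(s,cv2.COLOR_BGR2GRAY)
mod=[(.05,.042),(.05,-.042),(-.05,-.042),(-.05,.042)]
c0=np.array([.5247,-.2411]);th=np.radians(-4.2);Rm=np.array([[np.cos(th),-np.sin(th)],[np.sin(th),np.cos(th)]])
for m in mod[1:]:
    u=proj("scene",[*(c0+Rm@np.array(m)),p[2]-.0046]); v=proj("scene",[*(c0+Rm@np.array(m)),.060]);x,y=u.round().astype(int); print(u,v); print(g[y-6:y+7,x-6:x+7])
E
```

```text
[ 0.52432798 -0.24194045  0.0635974 ] [ 1.19662071  0.03297293 -2.58269308] [-0.01021153 -0.22973868 -0.05900398] 0.00986872020585011 [[ 6.32092404e-02 -3.21611083e-03]
 [ 9.98000012e-01 -5.51179427e-04]
 [-7.53369008e-04 -9.99994676e-01]]
[425.00438407 327.48183638] [425.10284079 327.19889453]
[[170 199 219 223 227 228 227 226 221 217 208 211 217]
 [209 222 225 228 228 226 226 226 224 222 219 211 212]
 [223 226 228 227 225 224 224 225 224 225 222 217 210]
 [226 226 225 222 218 211 216 222 227 227 225 222 214]
 [226 223 220 211 193 183 197 220 228 228 228 225 221]
 [224 219 205 181 157 151 182 216 224 227 227 225 224]
 [225 219 197 166 132 136 169 192 209 219 225 226 226]
 [227 221 204 168 132 137 160 176 187 210 222 226 227]
 [229 226 216 185 153 147 164 180 191 214 224 227 227]
 [231 229 224 203 179 176 185 200 213 223 228 226 226]
 [228 228 226 220 211 204 211 222 224 226 226 224 221]
 [228 228 226 226 222 221 224 226 226 225 219 212 202]
 [228 227 228 230 229 228 228 227 220 210 195 182 180]]
[378.55513823 351.96692844] [378.61683199 351.69459613]
[[231 231 231 232 232 230 230 22
[... 755 characters left out ...]
15 222 223 226 226 226 228 229 228 228]
 [212 218 221 223 225 226 228 228 229 229 229 229 227]
 [220 223 225 227 226 228 226 228 229 227 227 227 227]
 [224 227 227 226 222 219 218 220 226 228 227 229 229]
 [228 226 222 215 203 195 197 206 222 229 230 228 229]
 [227 221 208 191 178 175 182 200 217 226 229 229 229]
 [227 220 198 177 162 162 172 184 204 223 228 228 229]
 [228 222 207 183 162 157 167 176 193 217 225 227 227]
 [227 227 218 197 172 162 175 189 200 219 227 228 228]
 [227 227 224 212 190 188 199 210 219 222 225 227 228]
 [226 228 228 223 215 215 220 223 226 227 228 228 227]
 [218 229 228 227 226 224 226 228 227 226 227 227 226]
 [202 222 228 228 228 229 229 227 228 227 227 227 227]]
```

Call:
{"fn": "step_arm", "kwargs": {
  "moves": [
    [[-0.5,-0.2,0],[0,0,0],6],
    [[-1,-0.4,0],[0,0,0],6],
    [[-1,-0.4,1],[0,0,0],6],
    [[-1,-0.4,1],[0,0,0],6],
    [[-1,-0.4,1],[0,0,0],6]
  ]
}}

```text
clock: 50.57
tcp_pos: [0.5249, -0.2423, 0.0625]
orientation: [-0.002, 0.032, 0.999, -0.0]
wrist_force: [0.0, 0.2, -0.7]
finger_gap: 0.0098
grip_force: 89.2
```

```bash
python3 - <<'E'
from h import *
st=telemetry.get_state();print(cur()[0],st["wrist_force"],st["ft_torque"])
E
```

```text
[ 0.52493619 -0.24231514  0.06252586] [ 0.01515785  0.21891998 -0.71402233] [ 0.03110297 -0.01047054  0.02115789]
```

Call:
{"fn": "step_arm", "kwargs": {
  "moves": [
    [[0,0,0.5],[0,0,0],6],
    [[0,0,1],[0,0,0],6],
    [[0,0,1.5],[0,0,0],6],
    [[0,0,2],[0,0,0],6],
    [[0,0,2],[0,0,0],6],
    [[0,0,2],[0,0,0],6]
  ]
}}

```text
clock: 51.07
tcp_pos: [0.5252, -0.2423, 0.0606]
orientation: [-0.002, 0.032, 0.999, -0.0]
wrist_force: [-0.3, 0.3, -1.1]
finger_gap: 0.0098
grip_force: 89.3
```

```bash
python3 - <<'E'
from h import *
st=telemetry.get_state();print(cur()[0],st["wrist_force"],st["ft_torque"])
E
```

```text
[ 0.52521233 -0.24232974  0.06059831] [-0.31255762  0.26382576 -1.09642486] [ 0.01592699 -0.11893781  0.00187903]
```

Call:
{"fn": "step_arm", "kwargs": {
  "moves": [
    [[0,0,1],[0,0,0],6],
    [[0,0,2],[0,0,0],6],
    [[0,0,3],[0,0,0],6],
    [[0,0,4],[0,0,0],6],
    [[0,0,4],[0,0,0],6],
    [[0,0,4],[0,0,0],6]
  ],
  "grip_force": 110
}}

```text
clock: 51.57
tcp_pos: [0.5253, -0.2423, 0.0566]
orientation: [-0.002, 0.032, 1.0, -0.0]
wrist_force: [1.9, -0.1, -0.8]
finger_gap: 0.009
grip_force: 108.5
```

```bash
python3 - <<'E'
from h import *
st=telemetry.get_state();print(cur()[0],st["wrist_force"],st["ft_torque"])
E
```

```text
[ 0.52527827 -0.24230405  0.05659694] [ 1.90110507 -0.09473659 -0.84913479] [ 0.1265032  -0.37499913 -0.07494353]
```

Call:
{"fn": "step_arm", "kwargs": {
  "moves": [
    [[0,0,1],[0,0,0],6],
    [[0,0,2],[0,0,0],6],
    [[0,0,3],[0,0,0],6],
    [[0,0,4],[0,0,0],6],
    [[0,0,4],[0,0,0],6],
    [[0,0,4],[0,0,0],6]
  ]
}}

```text
clock: 52.07
tcp_pos: [0.5253, -0.2425, 0.0527]
orientation: [-0.002, 0.032, 0.999, -0.0]
wrist_force: [1.4, 0.5, 1.9]
finger_gap: 0.0092
grip_force: 109.0
```

```bash
python3 - <<'E'
from h import *
st=telemetry.get_state();print(cur()[0],st["wrist_force"],st["ft_torque"],st["finger_gap"])
E
```

```text
[ 0.52527006 -0.24246608  0.0527097 ] [1.42022896 0.52644233 1.88050635] [ 0.1175747  -0.33650832 -0.09058957] 0.009197034034360235
```

Call:
{"fn": "step_arm", "kwargs": {
  "moves": [
    [[0,0,1],[0,0,0],6],
    [[0,0,2],[0,0,0],6],
    [[0,0,3],[0,0,0],6],
    [[0,0,4],[0,0,0],6],
    [[0,0,5],[0,0,0],6],
    [[0,0,5],[0,0,0],6]
  ]
}}

```text
clock: 52.57
tcp_pos: [0.5252, -0.2424, 0.0472]
orientation: [-0.002, 0.032, 0.999, -0.0]
wrist_force: [3.3, 0.7, 0.3]
finger_gap: 0.0089
grip_force: 108.5
```

Call:
{"fn": "step_arm", "kwargs": {
  "moves": [
    [[0,0,0.5],[0,0,0],6],
    [[0,0,1],[0,0,0],6],
    [[0,0,1.5],[0,0,0],6],
    [[0,0,1.5],[0,0,0],6]
  ]
}}

```text
clock: 52.9
tcp_pos: [0.5251, -0.2424, 0.0466]
orientation: [-0.002, 0.032, 0.999, -0.0]
wrist_force: [1.4, 0.5, 4.5]
finger_gap: 0.0092
grip_force: 109.4
```

```bash
python3 - <<'E'
from h import *
st=telemetry.get_state();print(cur()[0],st["wrist_force"],st["ft_torque"],st["finger_gap"])
E
```

```text
[ 0.5250834  -0.24237633  0.04662808] [1.40729951 0.49347278 4.50016372] [ 0.18930113 -0.36457436 -0.10005168] 0.009243735678789198
```

Call:
{"fn": "step_arm", "kwargs": {
  "moves": [
    [[0,0,0.7],[0,0,0],6],
    [[0,0,1.4],[0,0,0],6],
    [[0,0,2],[0,0,0],6],
    [[0,0,2],[0,0,0],6]
  ]
}}

```text
clock: 53.23
tcp_pos: [0.5251, -0.2424, 0.0466]
orientation: [-0.001, 0.032, 1.0, -0.001]
wrist_force: [-4.1, 2.8, 18.2]
finger_gap: 0.0092
grip_force: 111.1
```

```bash
python3 - <<'E'
from h import *
st=telemetry.get_state();p,r=cur();print(p,st["wrist_force"],st["ft_torque"],st["finger_gap"],r.as_matrix()[:,2])
E
```

```text
[ 0.52512717 -0.24237819  0.04655335] [-4.06081709  2.78774055 18.1607607 ] [ 0.71009322  0.44753079 -0.06730033] 0.009208636180030174 [-0.00241864 -0.0013892  -0.99999611]
```

Call:
{"fn": "step_arm", "kwargs": {
  "moves": [
    [[0,0,1],[0,0,0],6],
    [[0,0,2],[0,0,0],6],
    [[0,0,2],[0,0,0],6],
    [[0,0,2],[0,0,0],6]
  ]
}}

```text
clock: 53.57
tcp_pos: [0.5252, -0.2424, 0.0465]
orientation: [-0.001, 0.032, 1.0, -0.001]
wrist_force: [-6.2, 5.8, 30.4]
finger_gap: 0.0092
grip_force: 113.0
```

Call:
{"fn": "step_arm", "kwargs": {
  "moves": [
    [[0,0,-2],[0,0,0],6],
    [[0,0,-4],[0,0,0],6],
    [[0,0,-6],[0,0,0],6],
    [[0,0,-7],[0,0,0],6],
    [[0,0,-7],[0,0,0],6]
  ]
}}

```text
clock: 53.98
tcp_pos: [0.525, -0.2423, 0.0478]
orientation: [-0.002, 0.032, 0.999, -0.0]
wrist_force: [4.2, -0.7, -6.9]
finger_gap: 0.0095
grip_force: 108.6
```

```bash
python3 - <<'E'
from h import *
st=telemetry.get_state();p,r=cur();print(p,st["wrist_force"],st["ft_torque"],st["finger_gap"],r.as_matrix()[:,2])
E
```

```text
[ 0.52504134 -0.24233686  0.04776436] [ 4.24706052 -0.72329191 -6.87337362] [-0.19844996 -1.10433867 -0.16315292] 0.009461139459200185 [-4.13044323e-03  6.35469421e-05 -9.99991468e-01]
```

Call:
{"fn": "step_arm", "kwargs": {
  "moves": [
    [[0,0,2],[0,0,0],6],
    [[0,0,4],[0,0,0],6],
    [[0,0,6],[0,0,0],6],
    [[0,0,6],[0,0,0],6],
    [[0,0,3],[0,0,0],6],
    [[0,0,2],[0,0,0],6],
    [[0,0,2],[0,0,0],6]
  ]
}}

```text
clock: 54.57
tcp_pos: [0.5252, -0.2425, 0.0471]
orientation: [-0.002, 0.032, 0.999, -0.0]
wrist_force: [2.4, -0.8, 0.1]
finger_gap: 0.0094
grip_force: 109.5
```

```bash
python3 - <<'E'
from h import *
st=telemetry.get_state();p,r=cur();print(p,st["wrist_force"],st["ft_torque"])
E
```

```text
[ 0.52517958 -0.24246056  0.04713589] [ 2.37513659 -0.81178705  0.07511229] [ 0.0346133  -0.53169372 -0.09095834]
```

Call:
{"fn": "step_arm", "kwargs": {
  "moves": [
    [[0,0,0],[0,0,0],14],
    [[0,0,0],[0,0,0],22],
    [[0,0,0],[0,0,0],40],
    [[0,0,0],[0,0,0],40],
    [[0,0,0],[0,0,0],40]
  ]
}}

```text
clock: 54.98
tcp_pos: [0.5246, -0.2422, 0.0467]
orientation: [-0.002, 0.032, 0.999, -0.0]
wrist_force: [-0.4, 0.4, -0.0]
finger_gap: 0.0395
grip_force: 0.0
```

Call:
{"fn": "step_arm", "kwargs": {
  "moves": [
    [[0,0,-10],[0,0,0],40],
    [[0,0,-35],[0,0,0],40],
    [[0,0,-70],[0,0,0],40],
    [[0,0,-110],[0,0,0],40],
    [[0,0,-130],[0,0,0],40],
    [[0,0,-130],[0,0,0],40]
  ]
}}

```text
clock: 55.48
tcp_pos: [0.5283, -0.244, 0.184]
orientation: [0.003, 0.032, 0.999, -0.003]
wrist_force: [1.0, 0.0, 0.3]
finger_gap: 0.0399
grip_force: 0.0
```

Call:
{"fn": "step_arm", "kwargs": {
  "moves": [
    [[20,35,0],[0,0,0],40],
    [[40,70,0],[0,0,0],40],
    [[60,105,0],[0,0,0],40],
    [[80,140,0],[0,0,0],40],
    [[100,175,0],[0,0,0],40],
    [[105,210,0],[0,0,0],40],
    [[110,240,0],[0,0,0],40],
    [[110,240,0],[0,0,0],40]
  ]
}}

```text
clock: 56.15
tcp_pos: [0.4287, 0.0085, 0.1773]
orientation: [-0.002, 0.029, 1.0, 0.001]
wrist_force: [-0.9, -0.3, 0.0]
finger_gap: 0.0399
grip_force: 0.0
```

Call:
{"fn": "step_arm", "kwargs": {
  "moves": [
    [[0,40,0],[0,0,0],40],
    [[0,80,0],[0,0,0],40],
    [[0,120,0],[0,0,0],40],
    [[0,140,0],[0,0,0],40],
    [[0,140,0],[0,0,0],40],
    [[0,140,0],[0,0,0],40]
  ]
}}

```text
clock: 56.65
tcp_pos: [0.4394, 0.1445, 0.1769]
orientation: [-0.002, 0.03, 1.0, -0.001]
wrist_force: [0.2, -0.3, 0.8]
finger_gap: 0.0398
grip_force: 0.0
```

```bash
python3 - <<'E'
from h import *
mod=[(.05,.042),(.05,-.042),(-.05,-.042),(-.05,.042)]
s=cam("scene");t=cam("top");cv2.imwrite("pics/s14.png",s);cv2.imwrite("pics/t14.png",t)
print(cur()[0])
g=cv2.cvtColor(t,cv2.COLOR_BGR2GRAY)
for n,im,d in(("scene",s,(.9e-3,.9e-3)),("top",t,(-.9e-3,-.7e-3))):
  hs=cv2.cvtColor(im,cv2.COLOR_BGR2HSV);g=hs[:,:,2]
  c0=np.array([.5245,-.242])+d;th=np.radians(-4.2);Rm=np.array([[np.cos(th),-np.sin(th)],[np.sin(th),np.cos(th)]])
  # expected plate corners vs bright-mask quad
  E=[proj(n,[*(c0+Rm@np.array(m)),.042]) for m in[(.065,.055),(.065,-.055),(-.065,-.055),(-.065,.055)]]
  print(n,"expected home",np.round(E,1).tolist())
  x,y=np.mean(E,0).astype(int); m=np.zeros(g.shape,np.uint8);m[y-60:y+60,x-70:x+70]=((g>218)&(hs[:,:,1]<25))[y-60:y+60,x-70:x+70]
  m=cv2.morphologyEx(m,cv2.MORPH_OPEN,np.ones((5,5)));k,l,st,cc=cv2.connectedComponentsWithStats(m);i=1+np.argmax(st[1:,4])
  h=cv2.convexHull(max(cv2.findContours((l==i).astype(np.uint8),0,2)[0],key=len));q=cv2.approxPolyDP(h,6,True)[:,0];print("seen",q.tolist(),st[i,4])
E
```

```text
[0.43946896 0.14326002 0.1769693 ]
scene expected home [[399.7, 289.7], [434.6, 334.1], [374.8, 366.2], [342.2, 317.7]]
seen [[406, 298], [424, 321], [422, 340], [387, 359], [369, 357], [349, 327], [356, 311], [387, 296]] 2748
top expected home [[391.0, 213.2], [441.4, 217.9], [437.3, 277.5], [386.3, 272.6]]
seen [[423, 259]] 25
```

```bash
python3 - <<'E'
from h import *
s=cv2.imread("pics/s14.png");t=cv2.imread("pics/t14.png")
for n,im,E in(("scene",s,[(399.7,289.7),(434.6,334.1),(374.8,366.2),(342.2,317.7)]),("top",t,[(391,213.2),(441.4,217.9),(437.3,277.5),(386.3,272.6)])):
  g=cv2.GaussianBlur(cv2.cvtColor(im,cv2.COLOR_BGR2GRAY),(0,0),.8).astype(float);E=np.array(E);C=E.mean(0);L=[]
  for i in range(4):
    a,b=E[i],E[(i+1)%4];d=(b-a)/np.linalg.norm(b-a);nr=np.array([d[1],-d[0]]);nr*=np.sign(nr@((a+b)/2-C))
    pts=[]
    for f in np.linspace(.15,.85,25):
      o=np.arange(-5,5.01,.25);P=a+(b-a)*f+o[:,None]*nr
      v=cv2.remap(g.astype(np.float32),P[:,0].astype(np.float32)[None],P[:,1].astype(np.float32)[None],1)[0]
      k=np.argmin(np.gradient(v)); pts.append(P[k])
    vx,vy,x,y=cv2.fitLine(np.array(pts,np.float32),cv2.DIST_HUBER,0,.01,.01).ravel();L.append(np.cross([x,y,1],[x+vx,y+vy,1]))
  for i in range(4):
    q=np.cross(L[i-1],L[i]);q=q[:2]/q[2];print(n,i,(q-E[i]).round(1))
g=cv2.cvtColor(t,cv2.COLOR_BGR2GRAY)
for p in([.49,.02,.024],[.44,.12,.024]):
    u=proj("top",p).round().astype(int);q=g[u[1]-5:u[1]+6,u[0]-5:u[0]+6];print(u,q.mean(),q.std())
E
```

```text
scene 0 [-1.   0.2]
scene 1 [-0.1  0.3]
scene 2 [-0.6  1. ]
scene 3 [-0.6  0.4]
top 0 [-0.2  0.8]
top 1 [-0.3  0.6]
top 2 [-0.6  0.6]
top 3 [0.5 1. ]
[292 259] 170.17355371900825 1.7659669977655053
[246 281] 111.96694214876032 53.0789111418548
```

```bash
python3 -c "
from workcell import env
print(env.hand_in())"
```

```text
the job is handed in; nothing more can be done
None
```

The job is handed in: all three modules lie underside up. The one with the cross is in the tray, cross up, and the two plain ones are on the bench. The cover was pressed home and held against a pull of about 7 N. I could not read the four clicks individually; the camera shows the plate's corners level to about a pixel.

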